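Unload the curing warmer onto the drying rail

TASK

The beetle casts on the warmer have cured: first turn the warmer's dial until its pointer reads zero (the red mark), and only then pick up any cast. Lay every resin cast on the narrow cork-topped drying rail, balanced level and crosswise, none touching another, so that air reaches both ends; a cast that falls off must go back up. Leave the dial at zero and the other things on the desk where they are.

Things in the scene. Friction and masses are not known exactly. Their poses are not given: they have to be found in the camera images.
- warmer: white curing warmer, a fixed low box 230 (x) x 300 (y) x 40 mm high; origin at the centre of its underside, z up. Flat aluminium plate (x from -38 to +108 mm, top 40 mm above the desk, no rim) carries the casts at the start; dark console strip with the dial along its -x side. It may stand left or right.
- dial (a joint): black dial on the console, vertical axis at warmer x = -79, y = 0 mm: disc 48 mm across, 6 high, with a bar grip 46 long, 12 wide, 22 high (top 68.5 mm above the desk); a white line marks the pointer end. Value in rad, grows clockwise from above; 0 = pointer at the red mark on the warmer's -x side. Friction-held, no stop at zero, starts at 0.9 to 2.6.
- dial_grip (a point): point on the dial's axis at mid-height of the bar grip (58.5 mm above the desk), turns with the dial: its x axis runs along the bar, the pointer end at -x
- rail: narrow drying rail, a fixed upright bar 16 mm wide (x) x 340 mm long (y) x 40 mm high with a flat cork top; origin at the centre of its underside, z up. Its two feet are 3 mm thin and only look.
- rail_top (a point): centre of the rail's cork top, 40 mm above the desk, axes as the rail's
- block1: clear amber resin cast with a green beetle inside, a square stick 60 (x) x 20 x 20 mm, about 30 g, origin at its centre, x along its length; any of its four long sides may be down. Absent (None) in some starts.
- block2: clear amber resin cast with a green beetle inside, a square stick 60 (x) x 20 x 20 mm, about 30 g, origin at its centre, x along its length; any of its four long sides may be down. Absent (None) in some starts.
- block3: clear amber resin cast with a green beetle inside, a square stick 60 (x) x 20 x 20 mm, about 30 g, origin at its centre, x along its length; any of its four long sides may be down. Absent (None) in some starts.
- block4: clear amber resin cast with a green beetle inside, a square stick 60 (x) x 20 x 20 mm, about 30 g, origin at its centre, x along its length; any of its four long sides may be down. Absent (None) in some starts.
- block5: clear amber resin cast with a green beetle inside, a square stick 60 (x) x 20 x 20 mm, about 30 g, origin at its centre, x along its length; any of its four long sides may be down. Absent (None) in some starts.
- block6: clear amber resin cast with a green beetle inside, a square stick 60 (x) x 20 x 20 mm, about 30 g, origin at its centre, x along its length; any of its four long sides may be down. Absent (None) in some starts.
- bottle: squat cobalt glass bottle with cork stopper, 60 mm diameter, 71 mm high, origin under its centre; not to be disturbed
- dish: cream enamel kidney dish, about 90 x 150 x 29 mm, origin at the underside; not to be disturbed
- magnifier: brass magnifier on a folding stand, about 55 x 60 x 67 mm, origin under its base; not to be disturbed
- tweezers: stainless steel tweezers lying flat, 120 x 10 x 7 mm, origin under the middle, x along their length; not to be disturbed
There are look-alikes about, which are no part of the job. Leave any blue or pink look-alike of the block2 alone.

How it is judged:
On the way:
1. the dial's pointer is turned to zero (within 0.12 rad) (value of joint dial between -0.12 and 0.12 rad), for 0.3 s.
At the end, for the whole second after the job is handed in: The dial reads zero within 0.12 rad; every cast present lies at rest on the rail's top: its centre within 10 mm of the rail's centre line and between the rail's ends, level within 0.09 rad, crosswise within 0.35 rad, and none touches another (centres over 22 mm apart) (all of step 1 and x of block1 in the frame of rail between -0.01 and 0.01 m and y of block1 in the frame of rail between -0.17 and 0.17 m and z of block1 in the frame of rail between 0.046 and 0.055 m and angle between block1's own x axis and vertical between 1.48 and 1.66 rad and angle between the x axis of each of block1, block2, block3, block4, block5, block6 and the x axis of rail, either way round below 0.35 rad and linear speed of each of block1, block2, block3, block4, block5, block6 below 0.02 m/s and x of block2 in the frame of rail between -0.01 and 0.01 m and y of block2 in the frame of rail between -0.17 and 0.17 m and z of block2 in the frame of rail between 0.046 and 0.055 m and angle between block2's own x axis and vertical between 1.48 and 1.66 rad and x of block3 in the frame of rail between -0.01 and 0.01 m and y of block3 in the frame of rail between -0.17 and 0.17 m and z of block3 in the frame of rail between 0.046 and 0.055 m and angle between block3's own x axis and vertical between 1.48 and 1.66 rad and x of block4 in the frame of rail between -0.01 and 0.01 m and y of block4 in the frame of rail between -0.17 and 0.17 m and z of block4 in the frame of rail between 0.046 and 0.055 m and angle between block4's own x axis and vertical between 1.48 and 1.66 rad and x of block5 in the frame of rail between -0.01 and 0.01 m and y of block5 in the frame of rail between -0.17 and 0.17 m and z of block5 in the frame of rail between 0.046 and 0.055 m and angle between block5's own x axis and vertical between 1.48 and 1.66 rad and x of block6 in the frame of rail between -0.01 and 0.01 m and y of block6 in the frame of rail between -0.17 and 0.17 m and z of block6 in the frame of rail between 0.046 and 0.055 m and angle between block6's own x axis and vertical between 1.48 and 1.66 rad and distance between block1 and block2 above 0.022 m and distance between each of block1, block2 and block3 above 0.022 m and distance between each of block1, block2, block3 and block4 above 0.022 m and distance between each of block1, block2, block3, block4 and block5 above 0.022 m and distance between each of block1, block2, block3, block4, block5 and block6 above 0.022 m).
It fails at once if a cast is lifted (centre above 0.11 m) while the dial is more than 0.2 rad off zero ((value of joint dial above 0.2 rad or value of joint dial below -0.2 rad) and height (world z) of any of block1, block2, block3, block4, block5, block6 above 0.11 m).
It fails at once if the bottle, dish, magnifier or tweezers are moved more than 30 mm (distance of any of bottle, dish, magnifier, tweezers from where it was at the start of the episode above 0.03 m).
Of block1, block2, block3, block4, block5, block6 only 4 to 6 are there at a start; the rules pass over those that are not, and their reading is None.
At some moment in a run one of block1, block2, block3, block4, block5, block6 may be knocked a few centimetres aside while the robot is not near it.
Once in a run the grip may slacken for a moment while it holds something.
It also fails if it takes over 210 s, if anything falls off the work surface, if the arm or the gripper's body presses on something with over 40 N, if the wrist force passes 120 N, or if a joint passes its speed limit or range.

ROBOT

A 6-joint arm with a two-finger parallel gripper is mounted at the origin on the work surface. World frame = base frame: x ahead of the robot, y to its left, z up, the work surface at z = 0. Lengths are in m, angles in rad, forces in N, time in s.
With the tool pointing down it reaches from about 0.35 to 0.85 m from the base axis. Payload 8.1 kg.
Tool frame: the origin (TCP) lies at the very end of the fingers, on their centre line; the grasp point (between the pads) lies 19 mm behind it; z points along the fingers, y is the line along which they close (so a half turn about z gives the same grasp; the last joint's range is limited). The gripper opens to 93 mm and grips with 3 to 60 N. Pads are 15 mm wide; open, the fingers measure 128 mm over their backs; the gripper's body (75 mm by 188 mm) begins 65 mm behind the grasp point.
Start: joints at [1.101, 0.13, 1.488, -0, 1.523, -0.085], TCP at [0.225, 0.556, 0.219] pointing down, gripper open.
Joint ranges: [-2.96, 2.96], [-0.89, 2.26], [0.02, 2.5], [-1.34, 4.48], [0, 2.73], [-2.66, 2.66]. Speed limits (rad/s): [2.39, 2.39, 2.79, 3.14, 3.14, 3.14].

INTERFACE

Orientations are given as a 3x3 rotation matrix whose columns are the frame's x, y, z axes.
In Python, from rig import get_obs, snapshot, camera_params, finish_job gives the robot as it stands.
- The arm moves only by the tool drive_tool, never from a script. Its argument "deltas" is a list of rows, each an object with "linear": the shift along the tool's x, y, z each as a share of 12 cm, from -1 to 1, a list of three; "angular": the turn, a rotation vector about the tool's x, y, z each as a share of 90 degrees, from -1 to 1, a list of three. A call has exactly 5 rows; each row is the pose to reach, as a shift and turn from the pose commanded when the call began, along the tool's axes at that moment; what a row does not reach only later rows make up. A row lasts 1/12 s, in which the tool goes at most 41.7 mm and 7.16 degrees, less where a joint would pass 70% of its speed; a pose out of reach is approached as far as the arm can. A call with a number of a shift or a turn outside -1 to 1 is refused whole. A call with a gripper value outside its range is refused whole. "hand" is the opening, from 0 (shut) to 1 (fully open), set as the call begins (left out, the last holds). The fingers move at their own pace and stop on an object; "newtons" is the grip in N (left out, the last holds). Time passes only in rows, so rows that repeat a pose let the fingers close, or fill a call up. It gives the time, the measured TCP pose, the force, the opening and the grip force at its end, in the units of the state.
- get_obs(): the state, without advancing time (a new reading comes with each control period).
- snapshot(name): name is "side" or "top"; returns the picture (384x512x3 uint8, blue, green, red); there is no depth.
- camera_params(name): a dict with "fov_y" (degrees; the focal length in pixels is half the picture's height over the tangent of half this angle, whatever the lens; pixels are square), "cx", "cy" (the principal point, pixels), "R" (3x3) and "t" (3): a world point X has camera coordinates R X + t. Camera axes: x right, y down, z forward; pixel columns grow to the right and rows downward; lengths in m; the calibration is good to about 2 mm. A picture is of the moment at which its call begins. camera_params takes no time and is no camera call.
- finish_job(): hands the job in; it is judged then, once.
The state is a dict: "t": time; "joints": joint angles; "joint_velocities": joint speeds; "tau": joint torques, N m; "ee_pos": TCP position; "eef_rot": TCP orientation; "wrist_force": force on the tool from outside, world axes, zero at the start; "moment": the same for the moment, N m; "finger_gap": finger opening in m; "grip_force": force on a finger pad.
Only numpy, scipy, OpenCV 4.12 (cv2) and the standard library are available. Lean on these libraries where they do the work, as an engineer would, in place of code of your own. Each camera call takes 0.05 s, during which the arm holds its last target. There are 200 camera calls.

## Working session

There is one attempt and no reset: what is moved stays moved. The work goes in short steps, Python scripts to look and compute and a tool call to move; the robot and the scene stay as the last step left them, time stands still between calls to the robot, and variables do not carry over. Pictures are saved under pics/ and viewed, at most 14 in all, crops included, and the job is handed in when it is done.

Besides the shell and the picture viewer there is one more tool, called after "Request:" as a command line: name --argument value ..., lists and objects as JSON in quotes. drive_tool: Moves the arm, as the interface text tells. Its arguments: {"type":"object","properties":{"deltas":{"type":"array","items":{"type":"object","properties":{"linear":{"type":"array","items":{"type":"number"}},"angular":{"type":"array","items":{"type":"number"}}}}},"hand":{"type":"number"},"newtons":{"type":"number"}},"required":["deltas"]}

```bash
mkdir -p pics; ls; cat > h.py <<'E'
import numpy as np, cv2
from rig import get_obs, snapshot, camera_params, finish_job
def cam(n):
    p=camera_params(n); f=192/np.tan(np.radians(p["fov_y"])/2)
    return f,p["cx"],p["cy"],np.array(p["R"]),np.array(p["t"])
def unproj(n,u,v,z):
    f,cx,cy,R,t=cam(n); d=R.T@np.array([(u-cx)/f,(v-cy)/f,1]); c=-R.T@t
    return c+d*(z-c[2])/d[2]
def proj(n,X):
    f,cx,cy,R,t=cam(n); q=R@np.array(X)+t; return np.array([cx+f*q[0]/q[2],cy+f*q[1]/q[2]])
E
python3 - <<'E'
from h import *
for n in("top","side"):
    im=snapshot(n); cv2.imwrite(f"pics/{n}0.png",im); print(n,camera_params(n))
cv2.imwrite("pics/top0b.png",cv2.resize(cv2.imread("pics/top0.png"),(800,600),interpolation=cv2.INTER_CUBIC))
o=get_obs();print(o)
E
```

```text
pics
top {'fov_y': 55.87539535203859, 'cx': 249.09154711008807, 'cy': 184.85901637780842, 'R': array([[-0.00577013, -0.99993619,  0.00971177],
       [-0.98625129,  0.00408665, -0.165202  ],
       [ 0.16515177, -0.01053148, -0.98621193]]), 't': array([0.07050956, 0.56818058, 0.80145878])}
side {'fov_y': 54.00197451720953, 'cx': 257.0534078092063, 'cy': 186.80323945959972, 'R': array([[-0.98291506, -0.18396844,  0.00579598],
       [-0.14371184,  0.7473943 , -0.64865142],
       [ 0.1149995 , -0.6384022 , -0.76106356]]), 't': array([0.54247189, 0.07506256, 1.08350594])}
{'t': 0.1, 'joints': array([ 1.10057802e+00,  1.31080823e-01,  1.48916675e+00,  1.21823830e-05,
        1.52300195e+00, -8.54011055e-02]), 'joint_velocities': array([-0.00044871, -0.00205723, -0.00395492,  0.0013189 ,  0.00150857,
        0.00025106]), 'tau': array([-2.82345663e-04, -5.61341357e+01, -4.93097091e+01,  7.69343670e-02,
        2.91045610e-02, -6.76420200e-05]), 'ee_pos': array([0.22497638, 0.5556715 , 0.21769722]), 'eef_rot': array([[-9.26866788e-01,  3.75389635e-01, -7.61544707e-04],
       [ 3.75390376e-01,  9.26865632e-01, -1.47153701e-03],
       [ 1.53449875e-04, -1.64979534e-03, -9.99998627e-01]]), 'wrist_force': array([ 0.28375885,  0.15511227, -0.14782256]), 'moment': array([0.04085308, 0.06332683, 0.00674279]), 'grip_force': 0.0, 'finger_gap': 0.09306752656523733}
```

View pics/top0b.png

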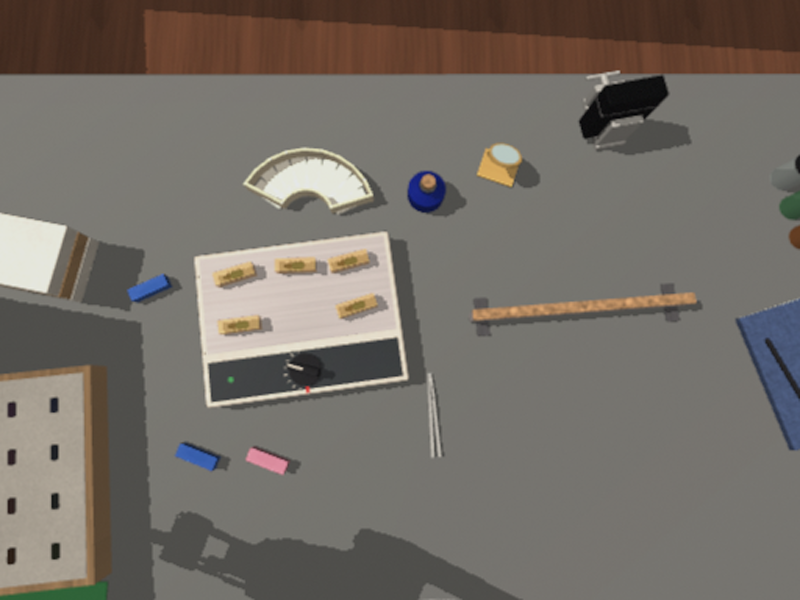

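View pics/side0.png

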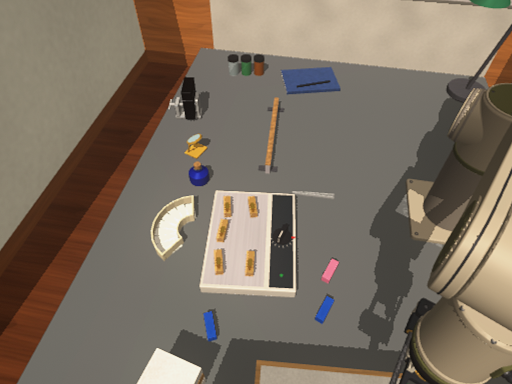

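The amber casts in the enlarged top picture are at (235,273), (295,265), (350,260), (240,325) and (357,306), five in all. The blue sticks at (149,289) and (198,456) and the pink one at (267,461) are look-alikes and stay put. The dial is at (303,370) with its pointer to the left, the red mark at (308,389). The rail runs from (474,314) to (696,299).

```bash
cat >> h.py <<'E'
from scipy.optimize import minimize
def boxmask(n,x,y,yaw,zc,dims=(.06,.02,.02),S=4):
    c,s=np.cos(yaw),np.sin(yaw); P=[]
    for a in(-.5,.5):
        for b in(-.5,.5):
            for e in(-.5,.5):
                X,Y=a*dims[0],b*dims[1]; P.append(proj(n,[x+c*X-s*Y,y+s*X+c*Y,zc+e*dims[2]]))
    m=np.zeros((384*S,512*S),np.uint8)
    h=cv2.convexHull(np.round((np.array(P)+.5)*S).astype(np.int32)); cv2.fillConvexPoly(m,h,1); return m
def amber(im):
    h=cv2.cvtColor(im,cv2.COLOR_BGR2HSV)
    return cv2.inRange(h,(12,85,110),(45,255,255))
def fit(n,m,zc,g,S=4):
    M=cv2.resize(m,None,fx=S,fy=S,interpolation=cv2.INTER_LINEAR)>100
    def cost(p):
        b=boxmask(n,p[0],p[1],p[2],zc)>0; return 1-(b&M).sum()/max(1,(b|M).sum())
    s=np.array(g)+np.array([[0,0,0],[.008,0,0],[0,.008,0],[0,0,.2]])
    r=minimize(cost,g,method="Nelder-Mead",options=dict(initial_simplex=s,maxiter=90,xatol=2e-4,fatol=1e-4)); return r.x,1-r.fun
def casts(n,im,zc,box=None):
    m=amber(im); m=cv2.morphologyEx(m,cv2.MORPH_CLOSE,np.ones((3,3)))
    k,l,st,c=cv2.connectedComponentsWithStats(m); out=[]
    for i in range(1,k):
        if not 150<st[i,4]<1000: continue
        mm=(l==i).astype(np.uint8)*255
        cnt=max(cv2.findContours(mm,cv2.RETR_EXTERNAL,cv2.CHAIN_APPROX_NONE)[0],key=cv2.contourArea)
        cv2.drawContours(mm,[cnt],-1,255,-1)
        if box is not None and not(box[0]<c[i][0]<box[2] and box[1]<c[i][1]<box[3]): continue
        w=np.array([unproj(n,*p[0],zc)[:2] for p in cnt]).astype(np.float32)
        d=cv2.fitLine(w,cv2.DIST_L2,0,.01,.01).ravel()
        x,q=fit(n,mm,zc,np.array([*w.mean(0),np.arctan2(d[1],d[0])])); out.append((c[i].round(),st[i,4],x.round(4),round(q,2)))
    return out
E
python3 - <<'E'
from h import *
im=cv2.imread("pics/top0.png")
print("campos",[(-cam(n)[3].T@cam(n)[4]).round(3) for n in("top","side")])
for r in casts("top",im,.05): print(*r)
k=.64
C=[unproj("top",u*k,v*k,.04)[:2] for u,v in((195,257),(388,233),(408,380),(208,405))]
C=np.array(C);print("corners",C.round(3),"sides",[np.linalg.norm(C[i]-C[i-3]).round(3) for i in range(4)],"ctr",C.mean(0).round(4))
ax=(C[0]+C[1]-C[2]-C[3]); yw=np.arctan2(ax[1],ax[0]);print("yaw",yw)
ax/=np.linalg.norm(ax);ctr=C.mean(0);print("dial",(ctr-.079*ax).round(4))
for z in(.04,.0465,.0685):print("dialpx",proj("top",[*(ctr-.079*ax),z]))
for p in((474,310),(474,321),(696,294),(696,304)):print(unproj("top",p[0]*k,p[1]*k,.04))
a=cv2.resize(im[200:265,125:265],(800,371),interpolation=cv2.INTER_CUBIC)
b=cv2.resize(im[180:215,295:455],(800,175),interpolation=cv2.INTER_CUBIC)
cv2.imwrite("pics/c1.png",np.vstack([a,b]))
E
```

```text
campos [array([0.428, 0.077, 0.884]), array([0.419, 0.735, 0.87 ])]Traceback (most recent call last):
  File "<stdin>", line 4, in <module>
  File "h.py", line 40, in casts
    x,q=fit(n,mm,zc,np.array([*w.mean(0),np.arctan2(d[1],d[0])])); out.append((c[i].round(),st[i,4],x.round(4),round(q,2)))
        ~~~^^^^^^^^^^^^^^^^^^^^^^^^^^^^^^^^^^^^^^^^^^^^^^^^^^^^^^
  File "h.py", line 28, in fit
    r=minimize(cost,g,method="Nelder-Mead",options=dict(initial_simplex=s,maxiter=90,xatol=2e-4,fatol=1e-4)); return r.x,1-r.fun
    res = _minimize_neldermead(fun, x0, args, callback, bounds=bounds,
                               **options)
    fxr = func(xr)
    fx = function(np.copy(x), *(wrapper_args + args))
  File "h.py", line 26, in cost
    b=boxmask(n,p[0],p[1],p[2],zc)>0; return 1-(b&M).sum()/max(1,(b|M).sum())
      ~~~~~~~^^^^^^^^^^^^^^^^^^^^^
  File "h.py", line 17, in boxmask
    X,Y=a*dims[0],b*dims[1]; P.append(proj(n,[x+c*X-s*Y,y+s*X+c*Y,zc+e*dims[2]]))
                                      ~~~~^^^^^^^^^^^^^^^^^^^^^^^^^^^^^^^^^^^^^^
  File "h.py", line 10, in proj
    f,cx,cy,R,t=cam(n); q=R@np.array(X)+t; return np.array([cx+f*q[0]/q[2],cy+f*q[1]/q[2]])
                ~~~^^^
  File "h.py", line 4, in cam
    p=camera_params(n); f=192/np.tan(np.radians(p["fov_y"])/2)
ValueError: time passes only in moves, steps and waits
```

Cache the calibration.

```bash
sed -i 's/^def cam(n):/from functools import cache\n@cache\ndef cam(n):/' h.py
cat > m1.py <<'E'
from h import *
im=cv2.imread("pics/top0.png")
for r in casts("top",im,.05): print(*r)
k=.64
C=[unproj("top",u*k,v*k,.04)[:2] for u,v in((195,257),(388,233),(408,380),(208,405))]
C=np.array(C);print("corners",C.round(3),"sides",[np.linalg.norm(C[i]-C[i-3]).round(3) for i in range(4)],"ctr",C.mean(0).round(4))
ax=(C[0]+C[1]-C[2]-C[3]); yw=np.arctan2(ax[1],ax[0]);print("yaw",yw)
ax/=np.linalg.norm(ax);ctr=C.mean(0);print("dial",(ctr-.079*ax).round(4))
for z in(.04,.0465,.0685):print("dialpx",proj("top",[*(ctr-.079*ax),z]))
for p in((474,310),(474,321),(696,294),(696,304)):print(unproj("top",p[0]*k,p[1]*k,.04))
a=cv2.resize(im[200:265,125:265],(800,371),interpolation=cv2.INTER_CUBIC)
b=cv2.resize(im[180:215,295:455],(800,175),interpolation=cv2.INTER_CUBIC)
cv2.imwrite("pics/c1.png",np.vstack([a,b]))
E
python3 m1.py
```

```text
[318. 108.] 388 [ 0.7532 -0.0999 -2.0631] 0.69
[223. 167.] 221 [ 0.6117  0.1293 -1.2946] 0.83
[189. 169.] 224 [ 0.6061  0.2084 -1.5231] 0.81
[150. 175.] 237 [ 0.5919  0.3    -1.2871] 0.81
[228. 195.] 220 [ 0.5438  0.1182 -1.2708] 0.85
[153. 208.] 229 [ 0.5158  0.2904 -1.4715] 0.82
corners [[0.62  0.363]
 [0.657 0.069]
 [0.433 0.041]
 [0.399 0.333]] sides [np.float64(0.296), np.float64(0.225), np.float64(0.294), np.float64(0.223)] ctr [0.5273 0.2013]
yaw 0.1305837671441135
dial [0.449 0.191]
dialpx [195.84233166 236.73418477]
dialpx [195.45755904 236.66624921]
dialpx [194.10983993 236.42829555]
[ 0.53686969 -0.05980802  0.04      ]
[ 0.52024604 -0.05929975  0.04      ]
[ 0.55981381 -0.39802936  0.04      ]
[ 0.54449881 -0.3965608   0.04      ]
```

View pics/c1.png

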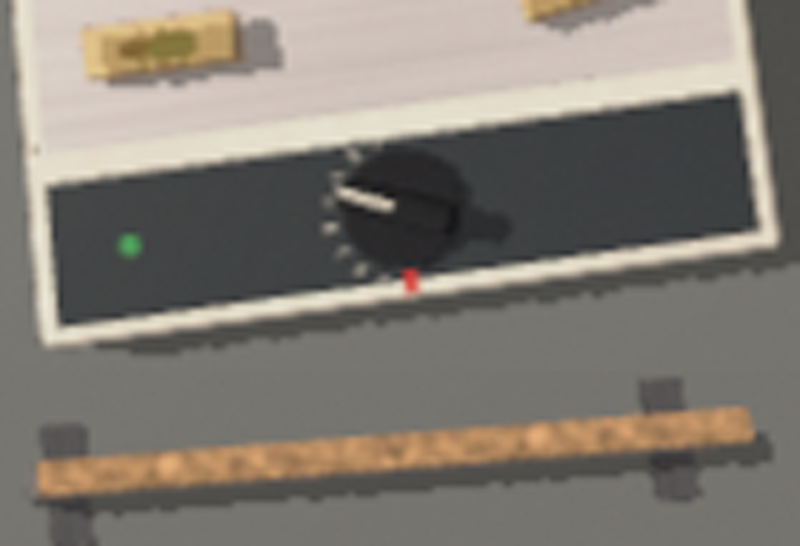

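Crop: the pointer line runs from (340,190) to the axis at (395,208), and the red mark is at (411,280). That puts the dial at about +2.0 rad, so it needs a counter-clockwise turn. The rail measures about 338 x 16 mm, which fits. I'll cross-check with the side camera and plan the move to the dial.

```bash
cat >> h.py <<'E'
def plan(wps,o=None,maxl=.1,maxa=.52):
    """wps: (label,x,y,z,psi). prints call targets in tool units"""
    o=o or get_obs(); p=np.array(o["ee_pos"]); psi=np.arctan2(o["eef_rot"][1,0],o["eef_rot"][0,0])
    print("t",round(o["t"],1),"tcp",p.round(4),"psi",round(psi,3),"gap",round(o["finger_gap"],4),"tilt",o["eef_rot"][:2,2].round(4))
    for lab,x,y,z,ps in wps:
        q=np.array([x,y,z]); d=(ps-psi)
        n=max(1,int(np.ceil(max(np.linalg.norm(q-p)/maxl,abs(d)/maxa)-.02)))
        for i in range(n):
            c,s=np.cos(psi),np.sin(psi); R=np.array([[c,s,0],[s,-c,0],[0,0,-1]])
            l=(R.T@(q-p)/(n-i)/.12).round(3); a=round(-d/n/(np.pi/2),3)
            print(lab,"L",l.tolist(),"A",a)
            p=p+R@l*.12; psi-=a*np.pi/2
E
python3 - <<'E'
from h import *
im=cv2.imread("pics/side0.png")
for r in casts("side",im,.05,(200,180,300,290)): print(*r)
for n in("top","side"):
    m=amber(cv2.imread(f"pics/{n}0.png")); k,l,st,c=cv2.connectedComponentsWithStats(m)
    print([(c[i].round(),st[i,4]) for i in range(1,k) if st[i,4]>100])
tip=unproj("top",125+340/5.714-.4,200+190/5.714-.4,.0685);ax=np.array([.449,.191])
v=tip[:2]-ax;print("tip r",np.hypot(*v),"th",np.arctan2(v[1],v[0]))
print("side proj dial",proj("side",[.449,.191,.0685]),"rail ends",proj("side",[.5285,-.0596,.04]),proj("side",[.5522,-.3973,.04]))
a=cv2.resize(im[90:270,255:305],(200,720)[:2],interpolation=cv2.INTER_CUBIC)
b=cv2.resize(im[210:265,260:310],(500,550),interpolation=cv2.INTER_CUBIC); cv2.imwrite("pics/c2.png",np.hstack([cv2.resize(im[90:180,250:290],(260,550)),b]))
plan([("a",.449,.191,.13,1.25),("d",.449,.191,.051,1.25)])
E
```

```text
[224. 219.] 358 [ 0.6059  0.1821 -1.6252] 0.44
[252. 206.] 170 [ 0.5437  0.1179 -1.2495] 0.93
[218. 262.] 216 [ 0.5929  0.3007 -1.2502] 0.93
[250. 263.] 214 [ 0.5167  0.29   -1.4382] 0.92
[(array([318., 108.]), np.int32(384)), (array([223., 167.]), np.int32(221)), (array([189., 169.]), np.int32(224)), (array([150., 175.]), np.int32(237)), (array([374., 196.]), np.int32(1002)), (array([228., 195.]), np.int32(220)), (array([153., 208.]), np.int32(229)), (array([ 44., 307.]), np.int32(1087))]
[(array([181.,  24.]), np.int32(2678)), (array([499.,  63.]), np.int32(711)), (array([272., 132.]), np.int32(382)), (array([195., 148.]), np.int32(283)), (array([227., 206.]), np.int32(156)), (array([252., 206.]), np.int32(170)), (array([222., 230.]), np.int32(193)), (array([218., 262.]), np.int32(216)), (array([250., 263.]), np.int32(214)), (array([316., 369.]), np.int32(800))]
tip r 0.02382678923677388 th 1.2271644807811342
side proj dial [283.08748288 229.48195853] rail ends [268.24011308 163.45350209] [277.13625873  96.82866323]
t 0.1 tcp [0.225  0.5557 0.2177] psi 2.757 gap 0.0931 tilt [-0.0008 -0.0015]
a L [-0.574, -0.423, 0.146] A 0.192
a L [-0.674, -0.234, 0.146] A 0.192
a L [-0.713, -0.023, 0.146] A 0.192
a L [-0.687, 0.19, 0.146] A 0.192
a L [-0.6, 0.387, 0.147] A 0.192
d L [-0.0, -0.0, 0.658] A -0.001
```

View pics/c2.png

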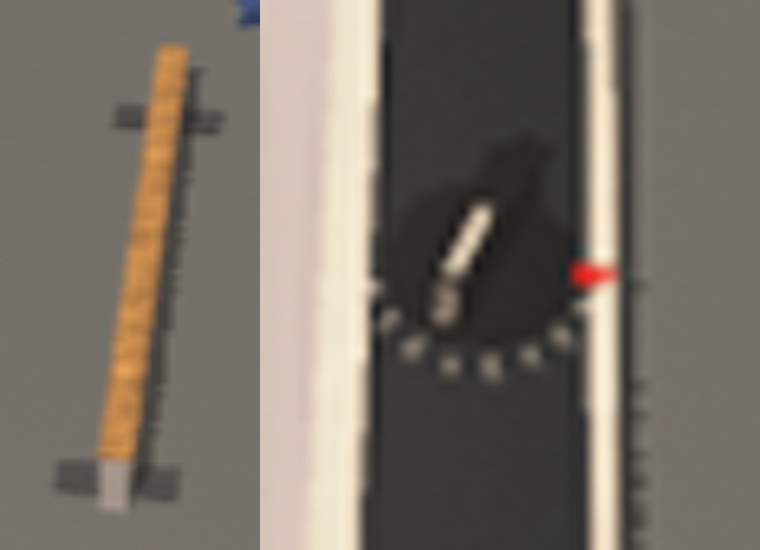

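Side crop: the dial axis is at pixel (282.5,231) against a prediction of (283,229.5), and the rail ends match within 2 px. The pointer points toward +y, slightly +x. The casts agree between the two cameras to 1 mm. Moving to the dial.

Request:
drive_tool --deltas '[{"linear":[-0.574,-0.423,0.146],"angular":[0,0,0.192]},{"linear":[-0.574,-0.423,0.146],"angular":[0,0,0.192]},{"linear":[-0.574,-0.423,0.146],"angular":[0,0,0.192]},{"linear":[-0.574,-0.423,0.146],"angular":[0,0,0.192]},{"linear":[-0.574,-0.423,0.146],"angular":[0,0,0.192]}]' --hand 0.4 --newtons 30

```text
t: 0.52
ee_pos: [0.27, 0.4832, 0.201]
eef_rot: [[-0.774, 0.633, -0.0], [0.633, 0.774, 0.0], [0.0, -0.0, -1.0]]
wrist_force: [-0.0, 0.3, 0.4]
finger_gap: 0.0642
grip_force: 0.0
```

Request:
drive_tool --deltas '[{"linear":[-0.674,-0.234,0.146],"angular":[0,0,0.192]},{"linear":[-0.674,-0.234,0.146],"angular":[0,0,0.192]},{"linear":[-0.674,-0.234,0.146],"angular":[0,0,0.192]},{"linear":[-0.674,-0.234,0.146],"angular":[0,0,0.192]},{"linear":[-0.674,-0.234,0.146],"angular":[0,0,0.192]}]'

```text
t: 0.93
ee_pos: [0.3146, 0.4114, 0.1842]
eef_rot: [[-0.553, 0.833, 0.0], [0.833, 0.553, 0.001], [0.001, 0.001, -1.0]]
wrist_force: [0.3, 0.1, 0.6]
finger_gap: 0.0377
grip_force: 0.0
```

Request:
drive_tool --deltas '[{"linear":[-0.713,-0.023,0.146],"angular":[0,0,0.192]},{"linear":[-0.713,-0.023,0.146],"angular":[0,0,0.192]},{"linear":[-0.713,-0.023,0.146],"angular":[0,0,0.192]},{"linear":[-0.713,-0.023,0.146],"angular":[0,0,0.192]},{"linear":[-0.713,-0.023,0.146],"angular":[0,0,0.192]}]'

```text
t: 1.35
ee_pos: [0.3594, 0.3388, 0.1668]
eef_rot: [[-0.282, 0.959, 0.0], [0.959, 0.282, 0.001], [0.001, 0.001, -1.0]]
wrist_force: [-0.2, -0.0, 0.2]
finger_gap: 0.037
grip_force: 0.0
```

Request:
drive_tool --deltas '[{"linear":[-0.687,0.19,0.146],"angular":[0,0,0.192]},{"linear":[-0.687,0.19,0.146],"angular":[0,0,0.192]},{"linear":[-0.687,0.19,0.146],"angular":[0,0,0.192]},{"linear":[-0.687,0.19,0.146],"angular":[0,0,0.192]},{"linear":[-0.687,0.19,0.146],"angular":[0,0,0.192]}]'

```text
t: 1.77
ee_pos: [0.4042, 0.2661, 0.1492]
eef_rot: [[0.015, 1.0, 0.0], [1.0, -0.015, 0.001], [0.001, 0.0, -1.0]]
wrist_force: [-0.9, 0.3, 0.2]
finger_gap: 0.0371
grip_force: 0.0
```

Request:
drive_tool --deltas '[{"linear":[-0.6,0.387,0.147],"angular":[0,0,0.192]},{"linear":[-0.6,0.387,0.147],"angular":[0,0,0.192]},{"linear":[-0.6,0.387,0.147],"angular":[0,0,0.192]},{"linear":[-0.6,0.387,0.147],"angular":[0,0,0.192]},{"linear":[-0.6,0.387,0.147],"angular":[0,0,0.192]}]'

```text
t: 2.18
ee_pos: [0.4491, 0.1932, 0.1314]
eef_rot: [[0.311, 0.95, 0.0], [0.95, -0.311, 0.001], [0.001, -0.0, -1.0]]
wrist_force: [0.4, 0.8, 0.6]
finger_gap: 0.0375
grip_force: 0.0
```

```bash
python3 -c "
from h import *
plan([('d',.449,.191,.051,1.24)])"
```

```text
t 2.2 tcp [0.4491 0.1932 0.1314] psi 1.255 gap 0.0375 tilt [0.0002 0.001 ]
d L [-0.018, 0.005, 0.67] A 0.009
```

Request:
drive_tool --deltas '[{"linear":[-0.018,0.005,0.25],"angular":[0,0,0.009]},{"linear":[-0.018,0.005,0.45],"angular":[0,0,0.009]},{"linear":[-0.018,0.005,0.6],"angular":[0,0,0.009]},{"linear":[-0.018,0.005,0.67],"angular":[0,0,0.009]},{"linear":[-0.018,0.005,0.67],"angular":[0,0,0.009]}]'

```text
t: 2.6
ee_pos: [0.4471, 0.1905, 0.0488]
eef_rot: [[0.325, 0.946, -0.003], [0.946, -0.325, -0.001], [-0.002, -0.003, -1.0]]
wrist_force: [-0.7, -0.3, -1.0]
finger_gap: 0.0373
grip_force: 0.0
```

Request:
drive_tool --deltas '[{"linear":[0,0,0],"angular":[0,0,0]},{"linear":[0,0,0],"angular":[0,0,0]},{"linear":[0,0,0],"angular":[0,0,0]},{"linear":[0,0,0],"angular":[0,0,0]},{"linear":[0,0,0],"angular":[0,0,0]}]' --hand 0 --newtons 25

```text
t: 3.02
ee_pos: [0.4506, 0.1892, 0.0519]
eef_rot: [[0.33, 0.944, 0.003], [0.944, -0.33, 0.0], [0.001, 0.003, -1.0]]
wrist_force: [1.7, -1.4, 5.4]
finger_gap: 0.0119
grip_force: 25.0
```

Request:
drive_tool --deltas '[{"linear":[0,0,0],"angular":[0,0,-0.06]},{"linear":[0,0,0],"angular":[0,0,-0.12]},{"linear":[0,0,0],"angular":[0,0,-0.18]},{"linear":[0,0,0],"angular":[0,0,-0.24]},{"linear":[0,0,0],"angular":[0,0,-0.3]}]'

```text
t: 3.43
ee_pos: [0.4527, 0.1891, 0.052]
eef_rot: [[-0.139, 0.99, 0.007], [0.99, 0.139, 0.001], [-0.0, 0.007, -1.0]]
wrist_force: [13.2, -1.3, -7.4]
finger_gap: 0.0114
grip_force: 25.0
```

```bash
python3 -c "
from h import *
plan([('r',.449,.191,.051,3.272)]);o=get_obs();print(o['grip_force'],o['moment'])"
```

```text
t 3.4 tcp [0.4527 0.1891 0.052 ] psi 1.71 gap 0.0114 tilt [0.0072 0.0005]
r L [0.007, -0.009, 0.003] A -0.331
r L [0.01, -0.005, 0.003] A -0.331
r L [0.012, 0.001, 0.002] A -0.331
25.01411497592926 [-0.32229709 -2.41018454 -0.11043895]
```

Request:
drive_tool --deltas '[{"linear":[0,0.015,0],"angular":[0,0,-0.066]},{"linear":[0,0.015,0],"angular":[0,0,-0.132]},{"linear":[0,0.015,0],"angular":[0,0,-0.198]},{"linear":[0,0.015,0],"angular":[0,0,-0.264]},{"linear":[0,0.015,0],"angular":[0,0,-0.33]}]'

```text
t: 3.85
ee_pos: [0.4548, 0.1899, 0.052]
eef_rot: [[-0.611, 0.791, 0.008], [0.791, 0.611, 0.002], [-0.003, 0.007, -1.0]]
wrist_force: [16.2, 3.2, -11.2]
finger_gap: 0.0116
grip_force: 25.0
```

Request:
drive_tool --deltas '[{"linear":[0,0,0],"angular":[0,0,-0.066]},{"linear":[0,0,0],"angular":[0,0,-0.132]},{"linear":[0,0,0],"angular":[0,0,-0.198]},{"linear":[0,0,0],"angular":[0,0,-0.264]},{"linear":[0,0,0],"angular":[0,0,-0.33]}]'

```text
t: 4.27
ee_pos: [0.4561, 0.1917, 0.0521]
eef_rot: [[-0.923, 0.384, 0.011], [0.385, 0.923, 0.005], [-0.008, 0.009, -1.0]]
wrist_force: [21.8, 13.1, -20.2]
finger_gap: 0.0116
grip_force: 25.0
```

```bash
python3 -c "
from h import *
plan([('r',.4535,.1895,.052,3.272)]);o=get_obs();print(o['grip_force'],o['wrist_force'],o['moment'])"
```

```text
t 4.3 tcp [0.4561 0.1917 0.0521] psi 2.747 gap 0.0116 tilt [0.0112 0.0052]
r L [0.013, -0.025, 0.001] A -0.334
25.024123191833496 [ 21.84263345  13.13492435 -20.23673506] [ 2.32511833 -4.06866935 -0.1475775 ]
```

Request:
drive_tool --deltas '[{"linear":[-0.017,0.025,0.01],"angular":[0,0,-0.067]},{"linear":[-0.017,0.025,0.01],"angular":[0,0,-0.133]},{"linear":[-0.017,0.025,0.01],"angular":[0,0,-0.2]},{"linear":[-0.017,0.025,0.01],"angular":[0,0,-0.27]},{"linear":[-0.017,0.025,0.01],"angular":[0,0,-0.334]}]'

```text
t: 4.68
ee_pos: [0.4569, 0.194, 0.0518]
eef_rot: [[-0.991, -0.13, 0.006], [-0.13, 0.991, 0.005], [-0.007, 0.004, -1.0]]
wrist_force: [4.9, 12.4, 2.1]
finger_gap: 0.0118
grip_force: 25.0
```

```bash
python3 -c "
from h import *
plan([('r',.4555,.192,.052,3.272)]);o=get_obs();print(o['grip_force'],o['wrist_force'],o['moment'])"
```

```text
t 4.7 tcp [0.4569 0.194  0.0518] psi -3.011 gap 0.0118 tilt [0.0061 0.0053]
r L [0.001, -0.001, -0.0] A -0.308
r L [0.001, -0.001, -0.0] A -0.308
r L [0.002, 0.0, -0.0] A -0.308
r L [0.001, 0.001, -0.0] A -0.308
r L [0.001, 0.001, -0.0] A -0.308
r L [-0.0, 0.002, -0.0] A -0.308
r L [-0.001, 0.001, -0.0] A -0.308
r L [-0.001, 0.001, -0.0] A -0.308
r L [-0.002, 0.0, -0.0] A -0.308
r L [-0.001, -0.001, -0.0] A -0.308
r L [-0.001, -0.001, -0.001] A -0.308
r L [-0.0, -0.002, -0.0] A -0.308
r L [-0.0, -0.002, -0.001] A -0.308
25.013737678527832 [ 4.90032096 12.42858589  2.11400252] [ 2.28680617 -0.66186849 -0.07025055]
```

Request:
drive_tool --deltas '[{"linear":[0,0,0],"angular":[0,0,0]},{"linear":[0,0,0],"angular":[0,0,0]},{"linear":[0,0,0],"angular":[0,0,0]},{"linear":[0,0,-0.02],"angular":[0,0,0]},{"linear":[0,0,-0.1],"angular":[0,0,0]}]' --hand 0.45

```text
t: 5.1
ee_pos: [0.4524, 0.1908, 0.06]
eef_rot: [[-0.992, -0.125, -0.003], [-0.125, 0.992, -0.001], [0.004, -0.001, -1.0]]
wrist_force: [-0.6, -0.0, -0.4]
finger_gap: 0.0395
grip_force: 0.0
```

Request:
drive_tool --deltas '[{"linear":[0,0,-0.2],"angular":[0,0,0]},{"linear":[0,0,-0.5],"angular":[0,0,0]},{"linear":[0,0,-0.8],"angular":[0,0,0]},{"linear":[0,0,-0.8],"angular":[0,0,0]},{"linear":[0,0,-0.8],"angular":[0,0,0]}]'

```text
t: 5.52
ee_pos: [0.4561, 0.192, 0.161]
eef_rot: [[-0.992, -0.125, 0.006], [-0.125, 0.992, 0.002], [-0.006, 0.001, -1.0]]
wrist_force: [-0.4, -0.5, -1.1]
finger_gap: 0.0419
grip_force: 0.0
```

Request:
drive_tool --deltas '[{"linear":[0,-0.9,0],"angular":[0,0,0]},{"linear":[0,-0.9,0],"angular":[0,0,0]},{"linear":[0,-0.9,0],"angular":[0,0,0]},{"linear":[0,-0.9,0],"angular":[0,0,0]},{"linear":[0,-0.9,0],"angular":[0,0,0]}]'

```text
t: 5.93
ee_pos: [0.4668, 0.0831, 0.1561]
eef_rot: [[-0.993, -0.122, -0.002], [-0.122, 0.993, -0.0], [0.002, 0.0, -1.0]]
wrist_force: [0.4, 0.2, -0.1]
finger_gap: 0.042
grip_force: 0.0
```

Request:
drive_tool --deltas '[{"linear":[0,-0.9,0],"angular":[0,0,0]},{"linear":[0,-0.9,0],"angular":[0,0,0]},{"linear":[0,-0.9,0],"angular":[0,0,0]},{"linear":[0,-0.9,0],"angular":[0,0,0]},{"linear":[0,-0.9,0],"angular":[0,0,0]}]'

```text
t: 6.35
ee_pos: [0.4807, -0.0228, 0.1565]
eef_rot: [[-0.992, -0.123, -0.002], [-0.123, 0.992, 0.001], [0.001, 0.001, -1.0]]
wrist_force: [-0.3, 0.5, 0.2]
finger_gap: 0.042
grip_force: 0.0
```

```bash
sed -i 's/        q=np.array(\[x,y,z\]); d=(ps-psi)/        q=np.array([x,y,z]); d=(ps-psi+np.pi)%(2*np.pi)-np.pi/' h.py
python3 - <<'E'
from h import *
im=snapshot("top");cv2.imwrite("pics/top1.png",im); o=get_obs();print(o["joints"],o["ee_pos"])
for r in casts("top",im,.05,(100,130,270,240)): print(*r)
cv2.imwrite("pics/c3.png",np.hstack([cv2.resize(im[195:275,120:260],(700,400),interpolation=cv2.INTER_CUBIC)]))
E
```

```text
[-1.52777364e-01 -1.56821184e-01  1.88700251e+00  7.77473930e-04
  1.41302798e+00 -1.84880824e+00] [ 0.48061732 -0.02190749  0.15656437]
[223. 167.] 223 [ 0.612   0.1293 -1.3237] 0.84
[189. 169.] 225 [ 0.6048  0.2085 -1.5658] 0.82
[150. 175.] 237 [ 0.5927  0.3002 -1.2992] 0.82
[228. 195.] 220 [ 0.5438  0.1182 -1.2708] 0.85
[153. 208.] 231 [ 0.5162  0.2893 -1.46  ] 0.83
```

View pics/c3.png

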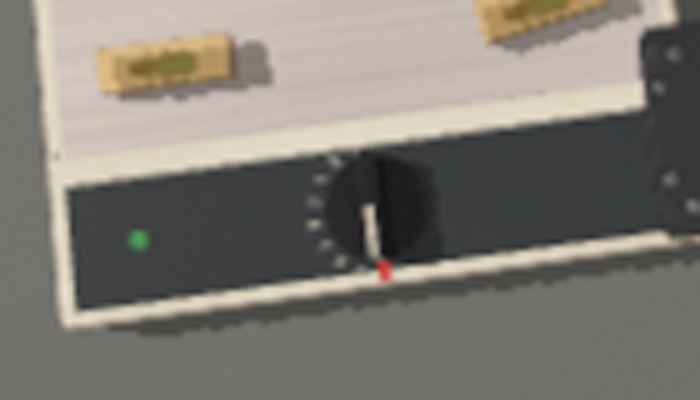

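The pointer now lies along the red mark: line (369,205)→(374,258), mark at (384,270), so the error is about 0.03 rad. All five casts are still in place. Next I pick the cast nearest the rail.

```bash
cat >> h.py <<'E'
RC=np.array([.5409,-.2284]); RY=.07
def slot(s): return RC+s*np.array([-np.sin(RY),np.cos(RY)])
E
python3 -c "
from h import *
plan([('a',.5438,.118,.125,1.875),('d',.5438,.118,.045,1.875)])"
```

```text
t 6.4 tcp [ 0.4806 -0.0219  0.1566] psi -3.016 gap 0.042 tilt [-0.0015  0.001 ]
a L [-0.223, 0.364, 0.088] A 0.295
a L [-0.036, 0.425, 0.088] A 0.295
a L [0.157, 0.396, 0.087] A 0.295
d L [-0.0, 0.0, 0.667] A 0.001
```

Request:
drive_tool --deltas '[{"linear":[-0.223,0.364,0.088],"angular":[0,0,0.295]},{"linear":[-0.223,0.364,0.088],"angular":[0,0,0.295]},{"linear":[-0.223,0.364,0.088],"angular":[0,0,0.295]},{"linear":[-0.223,0.364,0.088],"angular":[0,0,0.295]},{"linear":[-0.223,0.364,0.088],"angular":[0,0,0.295]}]'

```text
t: 6.82
ee_pos: [0.5016, 0.0262, 0.1462]
eef_rot: [[-0.943, 0.333, -0.001], [0.333, 0.943, 0.001], [0.001, 0.0, -1.0]]
wrist_force: [0.6, -0.3, 0.0]
finger_gap: 0.0417
grip_force: 0.0
```

Request:
drive_tool --deltas '[{"linear":[-0.036,0.425,0.088],"angular":[0,0,0.295]},{"linear":[-0.036,0.425,0.088],"angular":[0,0,0.295]},{"linear":[-0.036,0.425,0.088],"angular":[0,0,0.295]},{"linear":[-0.036,0.425,0.088],"angular":[0,0,0.295]},{"linear":[-0.036,0.425,0.088],"angular":[0,0,0.295]}]'

```text
t: 7.23
ee_pos: [0.5226, 0.0721, 0.1358]
eef_rot: [[-0.697, 0.718, -0.001], [0.718, 0.697, 0.0], [0.001, -0.0, -1.0]]
wrist_force: [0.3, -0.3, -0.2]
finger_gap: 0.0419
grip_force: 0.0
```

Request:
drive_tool --deltas '[{"linear":[0.157,0.396,0.087],"angular":[0,0,0.295]},{"linear":[0.157,0.396,0.087],"angular":[0,0,0.295]},{"linear":[0.157,0.396,0.087],"angular":[0,0,0.295]},{"linear":[0.157,0.396,0.087],"angular":[0,0,0.295]},{"linear":[0.157,0.396,0.087],"angular":[0,0,0.295]}]'

```text
t: 7.65
ee_pos: [0.5437, 0.1181, 0.1255]
eef_rot: [[-0.304, 0.953, -0.001], [0.953, 0.304, 0.0], [0.0, -0.0, -1.0]]
wrist_force: [-0.5, -0.1, 0.4]
finger_gap: 0.0418
grip_force: 0.0
```

```bash
python3 -c "
from h import *
plan([('d',.5438,.118,.045,1.875)])"
```

```text
t 7.7 tcp [0.5437 0.1181 0.1255] psi 1.88 gap 0.0418 tilt [-0.0005  0.0002]
d L [-0.001, 0.0, 0.671] A 0.003
```

Request:
drive_tool --deltas '[{"linear":[0,0,0.2],"angular":[0,0,0]},{"linear":[0,0,0.42],"angular":[0,0,0]},{"linear":[0,0,0.6],"angular":[0,0,0]},{"linear":[0,0,0.67],"angular":[0,0,0]},{"linear":[0,0,0.67],"angular":[0,0,0]}]'

```text
t: 8.07
ee_pos: [0.5418, 0.117, 0.0428]
eef_rot: [[-0.306, 0.952, -0.005], [0.952, 0.306, -0.001], [0.001, -0.005, -1.0]]
wrist_force: [0.7, -0.0, -0.4]
finger_gap: 0.0419
grip_force: 0.0
```

Request:
drive_tool --deltas '[{"linear":[0,0,0],"angular":[0,0,0]},{"linear":[0,0,0],"angular":[0,0,0]},{"linear":[0,0,0],"angular":[0,0,0]},{"linear":[0,0,0],"angular":[0,0,0]},{"linear":[0,0,0],"angular":[0,0,0]}]' --hand 0 --newtons 20

```text
t: 8.48
ee_pos: [0.5454, 0.1173, 0.047]
eef_rot: [[-0.302, 0.953, 0.003], [0.953, 0.302, 0.0], [-0.0, 0.003, -1.0]]
wrist_force: [0.1, 0.2, 6.7]
finger_gap: 0.0197
grip_force: 20.0
```

Request:
drive_tool --deltas '[{"linear":[0,0,-0.15],"angular":[0,0,0]},{"linear":[0,0,-0.35],"angular":[0,0,0]},{"linear":[0,0,-0.55],"angular":[0,0,0]},{"linear":[0,0,-0.67],"angular":[0,0,0]},{"linear":[0,0,-0.67],"angular":[0,0,0]}]'

```text
t: 8.9
ee_pos: [0.5469, 0.1175, 0.1304]
eef_rot: [[-0.302, 0.953, 0.007], [0.953, 0.302, 0.001], [-0.001, 0.007, -1.0]]
wrist_force: [1.0, -0.4, 0.9]
finger_gap: 0.0198
grip_force: 20.0
```

```bash
python3 -c "
from h import *
x,y=slot(-.13);plan([('a',x,y,.11,.07),('d',x,y,.0475,.07)])"
```

```text
t 8.9 tcp [0.5469 0.1175 0.1304] psi 1.877 gap 0.0198 tilt [0.0072 0.0009]
a L [-0.757, -0.234, 0.034] A 0.23
a L [-0.791, 0.048, 0.034] A 0.23
a L [-0.723, 0.325, 0.034] A 0.23
a L [-0.562, 0.56, 0.034] A 0.23
a L [-0.327, 0.722, 0.034] A 0.23
d L [-0.001, -0.0, 0.521] A 0.001
```

Request:
drive_tool --deltas '[{"linear":[-0.757,-0.234,0.034],"angular":[0,0,0.23]},{"linear":[-0.757,-0.234,0.034],"angular":[0,0,0.23]},{"linear":[-0.757,-0.234,0.034],"angular":[0,0,0.23]},{"linear":[-0.757,-0.234,0.034],"angular":[0,0,0.23]},{"linear":[-0.757,-0.234,0.034],"angular":[0,0,0.23]}]'

```text
t: 9.32
ee_pos: [0.5442, 0.0216, 0.1206]
eef_rot: [[0.054, 0.999, -0.001], [0.999, -0.054, 0.0], [0.0, -0.001, -1.0]]
wrist_force: [-0.7, 0.3, -0.6]
finger_gap: 0.0199
grip_force: 20.0
```

Request:
drive_tool --deltas '[{"linear":[-0.791,0.048,0.034],"angular":[0,0,0.23]},{"linear":[-0.791,0.048,0.034],"angular":[0,0,0.23]},{"linear":[-0.791,0.048,0.034],"angular":[0,0,0.23]},{"linear":[-0.791,0.048,0.034],"angular":[0,0,0.23]},{"linear":[-0.791,0.048,0.034],"angular":[0,0,0.23]}]'

```text
t: 9.73
ee_pos: [0.5452, -0.0722, 0.117]
eef_rot: [[0.4, 0.916, -0.001], [0.916, -0.4, 0.001], [0.001, -0.001, -1.0]]
wrist_force: [-0.6, -0.3, -0.5]
finger_gap: 0.0195
grip_force: 20.0
```

Request:
drive_tool --deltas '[{"linear":[-0.723,0.325,0.034],"angular":[0,0,0.23]},{"linear":[-0.723,0.325,0.034],"angular":[0,0,0.23]},{"linear":[-0.723,0.325,0.034],"angular":[0,0,0.23]},{"linear":[-0.723,0.325,0.034],"angular":[0,0,0.23]},{"linear":[-0.723,0.325,0.034],"angular":[0,0,0.23]}]'

```text
t: 10.15
ee_pos: [0.5461, -0.1666, 0.1131]
eef_rot: [[0.697, 0.717, -0.0], [0.717, -0.697, 0.001], [0.001, -0.001, -1.0]]
wrist_force: [0.8, 0.1, -0.1]
finger_gap: 0.0198
grip_force: 20.0
```

Request:
drive_tool --deltas '[{"linear":[-0.562,0.56,0.034],"angular":[0,0,0.23]},{"linear":[-0.562,0.56,0.034],"angular":[0,0,0.23]},{"linear":[-0.562,0.56,0.034],"angular":[0,0,0.23]},{"linear":[-0.562,0.56,0.034],"angular":[0,0,0.23]},{"linear":[-0.562,0.56,0.034],"angular":[0,0,0.23]}]'

```text
t: 10.57
ee_pos: [0.5469, -0.2614, 0.1091]
eef_rot: [[0.905, 0.425, -0.0], [0.425, -0.905, 0.001], [0.0, -0.001, -1.0]]
wrist_force: [0.8, 0.8, 0.3]
finger_gap: 0.0199
grip_force: 20.0
```

Request:
drive_tool --deltas '[{"linear":[-0.1,0.2,0.034],"angular":[0,0,0.06]},{"linear":[-0.18,0.4,0.034],"angular":[0,0,0.12]},{"linear":[-0.26,0.58,0.034],"angular":[0,0,0.18]},{"linear":[-0.327,0.722,0.034],"angular":[0,0,0.23]},{"linear":[-0.327,0.722,0.034],"angular":[0,0,0.23]}]'

```text
t: 10.98
ee_pos: [0.5477, -0.3589, 0.1055]
eef_rot: [[0.997, 0.072, 0.0], [0.072, -0.997, -0.001], [0.0, 0.001, -1.0]]
wrist_force: [0.4, -1.3, 0.3]
finger_gap: 0.0197
grip_force: 20.0
```

```bash
python3 - <<'E'
from h import *
x,y=slot(-.13)
im=snapshot("side");cv2.imwrite("pics/s2.png",im);t=snapshot("top");cv2.imwrite("pics/t2.png",t)
plan([('d',x,y,.0478,.07)])
a=cv2.resize(im[70:190,230:330],(500,600),interpolation=cv2.INTER_CUBIC)
b=cv2.resize(t[140:260,400:460],(300,600),interpolation=cv2.INTER_CUBIC);cv2.imwrite("pics/c4.png",np.hstack([a,b]))
E
```

```text
t 11.1 tcp [ 0.5478 -0.3563  0.1052] psi 0.078 gap 0.0199 tilt [-0.0002  0.0012]
d L [0.017, 0.016, 0.478] A 0.005
```

View pics/c4.png

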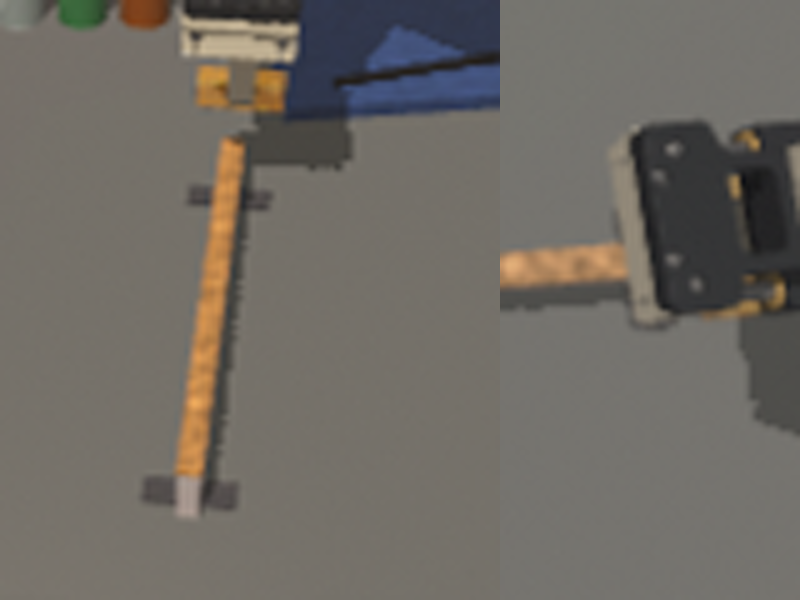

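Side crop: the cast is held centred, spanning x 197–288 with the finger at 241. It hovers above the far part of the rail. Placing it.

Request:
drive_tool --deltas '[{"linear":[0.022,0.016,0.15],"angular":[0,0,0.005]},{"linear":[0.022,0.016,0.3],"angular":[0,0,0.005]},{"linear":[0.022,0.016,0.4],"angular":[0,0,0.005]},{"linear":[0.022,0.016,0.45],"angular":[0,0,0.005]},{"linear":[0.022,0.016,0.475],"angular":[0,0,0.005]}]'

```text
t: 11.5
ee_pos: [0.5494, -0.3579, 0.0471]
eef_rot: [[0.998, 0.066, -0.002], [0.066, -0.998, 0.002], [-0.002, -0.002, -1.0]]
wrist_force: [-8.3, 7.6, 19.2]
finger_gap: 0.0195
grip_force: 20.0
```

Request:
drive_tool --deltas '[{"linear":[0,0,0],"angular":[0,0,0]},{"linear":[0,0,0],"angular":[0,0,0]},{"linear":[0,0,0],"angular":[0,0,0]},{"linear":[0,0,0],"angular":[0,0,0]},{"linear":[0,0,0],"angular":[0,0,0]}]'

```text
t: 11.92
ee_pos: [0.5502, -0.3605, 0.049]
eef_rot: [[0.998, 0.063, 0.001], [0.063, -0.998, -0.001], [0.001, 0.001, -1.0]]
wrist_force: [-0.5, -0.3, -1.0]
finger_gap: 0.0196
grip_force: 20.0
```

```bash
python3 - <<'E'
from h import *
x,y=slot(-.13);plan([('d',x+.0006,y,.0475,.07)]);print(get_obs()["wrist_force"])
E
```

```text
t 11.9 tcp [ 0.5502 -0.3605  0.049 ] psi 0.063 gap 0.0196 tilt [ 0.0008 -0.0007]
d L [0.004, -0.02, 0.013] A -0.004
[-0.52425202 -0.3255387  -1.00907753]
```

Request:
drive_tool --deltas '[{"linear":[0,0,0.005],"angular":[0,0,0]},{"linear":[0,0,0.01],"angular":[0,0,0]},{"linear":[0,0,0.01],"angular":[0,0,0]},{"linear":[0,0,0.01],"angular":[0,0,0]},{"linear":[0,0,0.01],"angular":[0,0,0]}]'

```text
t: 12.33
ee_pos: [0.5499, -0.3602, 0.0471]
eef_rot: [[0.998, 0.063, -0.0], [0.063, -0.998, 0.0], [-0.0, -0.0, -1.0]]
wrist_force: [-0.1, -0.2, 1.2]
finger_gap: 0.0202
grip_force: 20.0
```

Request:
drive_tool --deltas '[{"linear":[0,0,0],"angular":[0,0,0]},{"linear":[0,0,0],"angular":[0,0,0]},{"linear":[0,0,0],"angular":[0,0,0]},{"linear":[0,0,0],"angular":[0,0,0]},{"linear":[0,0,0],"angular":[0,0,0]}]' --hand 0.42

```text
t: 12.75
ee_pos: [0.5499, -0.3602, 0.0472]
eef_rot: [[0.998, 0.063, 0.0], [0.063, -0.998, -0.0], [0.0, 0.0, -1.0]]
wrist_force: [-0.2, -0.7, -0.3]
finger_gap: 0.0389
grip_force: 0.0
```

Request:
drive_tool --deltas '[{"linear":[0,0,-0.1],"angular":[0,0,0]},{"linear":[0,0,-0.3],"angular":[0,0,0]},{"linear":[0,0,-0.5],"angular":[0,0,0]},{"linear":[0,0,-0.65],"angular":[0,0,0]},{"linear":[0,0,-0.65],"angular":[0,0,0]}]'

```text
t: 13.17
ee_pos: [0.5525, -0.3621, 0.1319]
eef_rot: [[0.998, 0.063, 0.007], [0.063, -0.998, -0.005], [0.007, 0.006, -1.0]]
wrist_force: [1.0, -0.8, 0.7]
finger_gap: 0.0394
grip_force: 0.0
```

```bash
cat >> h.py <<'E'
def look(i):
    im=snapshot("side");cv2.imwrite(f"pics/side_{i}.png",im)
    t=snapshot("top");cv2.imwrite(f"pics/top_{i}.png",t)
    print("TOP");[print(*r) for r in casts("top",t,.05,(100,130,470,240))]
    print("SIDE");[print(*r) for r in casts("side",im,.05,(200,180,300,290))]
    return t,im
E
python3 - <<'E'
from h import *
look(3)
plan([("a",.612,.1293,.125,1.83)])
E
```

```text
TOP
[223. 167.] 221 [ 0.6119  0.1294 -1.2948] 0.83
[189. 169.] 224 [ 0.6061  0.2084 -1.5231] 0.81
[150. 175.] 236 [ 0.5919  0.2999 -1.2827] 0.82
[153. 208.] 229 [ 0.5158  0.2904 -1.4715] 0.82
SIDE
[224. 219.] 353 [ 0.606   0.2094 -1.4967] 0.51
[218. 262.] 216 [ 0.5929  0.3007 -1.2502] 0.93
[250. 263.] 214 [ 0.5167  0.29   -1.4382] 0.92
t 13.3 tcp [ 0.5507 -0.3608  0.127 ] psi 0.063 gap 0.0389 tilt [ 0.0024 -0.0018]
a L [0.153, -0.809, 0.003] A -0.225
a L [0.424, -0.706, 0.003] A -0.225
a L [0.642, -0.515, 0.003] A -0.225
a L [0.78, -0.261, 0.004] A -0.225
a L [0.823, 0.025, 0.003] A -0.225
```

Request:
drive_tool --deltas '[{"linear":[0.153,-0.809,0.003],"angular":[0,0,-0.225]},{"linear":[0.153,-0.809,0.003],"angular":[0,0,-0.225]},{"linear":[0.153,-0.809,0.003],"angular":[0,0,-0.225]},{"linear":[0.153,-0.809,0.003],"angular":[0,0,-0.225]},{"linear":[0.153,-0.809,0.003],"angular":[0,0,-0.225]}]'

```text
t: 13.68
ee_pos: [0.5615, -0.261, 0.1235]
eef_rot: [[0.915, 0.404, -0.002], [0.404, -0.915, 0.001], [-0.002, -0.001, -1.0]]
wrist_force: [0.1, 0.1, -0.3]
finger_gap: 0.0386
grip_force: 0.0
```

Request:
drive_tool --deltas '[{"linear":[0.424,-0.706,0.003],"angular":[0,0,-0.225]},{"linear":[0.424,-0.706,0.003],"angular":[0,0,-0.225]},{"linear":[0.424,-0.706,0.003],"angular":[0,0,-0.225]},{"linear":[0.424,-0.706,0.003],"angular":[0,0,-0.225]},{"linear":[0.424,-0.706,0.003],"angular":[0,0,-0.225]}]'

```text
t: 14.1
ee_pos: [0.5742, -0.1647, 0.1239]
eef_rot: [[0.72, 0.694, -0.001], [0.694, -0.72, -0.0], [-0.001, -0.0, -1.0]]
wrist_force: [-0.8, -0.0, -0.1]
finger_gap: 0.0392
grip_force: 0.0
```

Request:
drive_tool --deltas '[{"linear":[0.642,-0.515,0.003],"angular":[0,0,-0.225]},{"linear":[0.642,-0.515,0.003],"angular":[0,0,-0.225]},{"linear":[0.642,-0.515,0.003],"angular":[0,0,-0.225]},{"linear":[0.642,-0.515,0.003],"angular":[0,0,-0.225]},{"linear":[0.642,-0.515,0.003],"angular":[0,0,-0.225]}]'

```text
t: 14.52
ee_pos: [0.5868, -0.0675, 0.1238]
eef_rot: [[0.437, 0.899, -0.0], [0.899, -0.437, -0.001], [-0.001, 0.0, -1.0]]
wrist_force: [-0.0, 0.1, -0.3]
finger_gap: 0.039
grip_force: 0.0
```

Request:
drive_tool --deltas '[{"linear":[0.78,-0.261,0.004],"angular":[0,0,-0.225]},{"linear":[0.78,-0.261,0.004],"angular":[0,0,-0.225]},{"linear":[0.78,-0.261,0.004],"angular":[0,0,-0.225]},{"linear":[0.78,-0.261,0.004],"angular":[0,0,-0.225]},{"linear":[0.78,-0.261,0.004],"angular":[0,0,-0.225]}]'

```text
t: 14.93
ee_pos: [0.5993, 0.0301, 0.1234]
eef_rot: [[0.1, 0.995, -0.0], [0.995, -0.1, -0.001], [-0.001, -0.0, -1.0]]
wrist_force: [-0.8, 0.0, -0.8]
finger_gap: 0.0392
grip_force: 0.0
```

Request:
drive_tool --deltas '[{"linear":[0.823,0.025,0.003],"angular":[0,0,-0.24]},{"linear":[0.823,0.025,0.003],"angular":[0,0,-0.24]},{"linear":[0.823,0.025,0.003],"angular":[0,0,-0.24]},{"linear":[0.823,0.025,0.003],"angular":[0,0,-0.24]},{"linear":[0.823,0.025,0.003],"angular":[0,0,-0.24]}]'

```text
t: 15.35
ee_pos: [0.6117, 0.1279, 0.123]
eef_rot: [[-0.273, 0.962, -0.0], [0.962, 0.273, -0.001], [-0.001, -0.0, -1.0]]
wrist_force: [0.1, 0.6, 0.2]
finger_gap: 0.0394
grip_force: 0.0
```

```bash
python3 - <<'E'
from h import *
plan([("d",.612,.1293,.0465,1.865)])
t=snapshot("top");cv2.imwrite("pics/t4.png",t)
cv2.imwrite("pics/c5.png",cv2.resize(t[140:250,290:460],(800,518),interpolation=cv2.INTER_CUBIC))
m=amber(t);print(m[170:230,390:450].sum()/255)
E
```

```text
t 15.3 tcp [0.6117 0.1279 0.123 ] psi 1.847 gap 0.0394 tilt [-0.0002 -0.0011]
d L [0.01, 0.006, 0.638] A -0.011
584.0
```

View pics/c5.png

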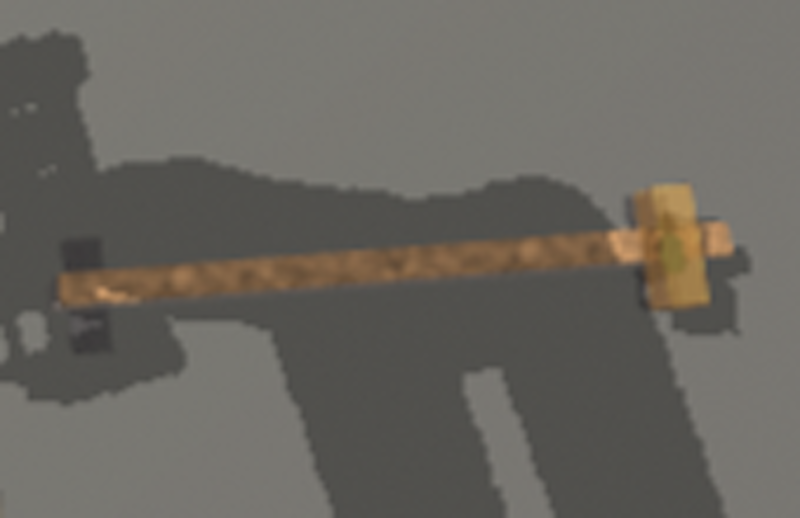

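The first cast is level and crosswise on the rail at crop (675,246). Picking the next one.

Request:
drive_tool --deltas '[{"linear":[0.01,0.006,0.2],"angular":[0,0,-0.011]},{"linear":[0.01,0.006,0.4],"angular":[0,0,-0.011]},{"linear":[0.01,0.006,0.56],"angular":[0,0,-0.011]},{"linear":[0.01,0.006,0.635],"angular":[0,0,-0.011]},{"linear":[0.01,0.006,0.635],"angular":[0,0,-0.011]}]'

```text
t: 15.82
ee_pos: [0.6096, 0.1287, 0.0441]
eef_rot: [[-0.29, 0.957, -0.005], [0.957, 0.29, -0.001], [0.0, -0.005, -1.0]]
wrist_force: [-1.2, -0.0, 0.8]
finger_gap: 0.0392
grip_force: 0.0
```

Request:
drive_tool --deltas '[{"linear":[0,0,0],"angular":[0,0,0]},{"linear":[0,0,0],"angular":[0,0,0]},{"linear":[0,0,0],"angular":[0,0,0]},{"linear":[0,0,0],"angular":[0,0,0]},{"linear":[0,0,0],"angular":[0,0,0]}]' --hand 0 --newtons 20

```text
t: 16.23
ee_pos: [0.613, 0.1312, 0.0489]
eef_rot: [[-0.295, 0.955, 0.003], [0.955, 0.295, -0.0], [-0.001, 0.003, -1.0]]
wrist_force: [-0.6, -1.8, 6.3]
finger_gap: 0.0197
grip_force: 19.8
```

Request:
drive_tool --deltas '[{"linear":[0,0,-0.15],"angular":[0,0,0]},{"linear":[0,0,-0.35],"angular":[0,0,0]},{"linear":[0,0,-0.55],"angular":[0,0,0]},{"linear":[0,0,-0.67],"angular":[0,0,0]},{"linear":[0,0,-0.67],"angular":[0,0,0]}]'

```text
t: 16.65
ee_pos: [0.6144, 0.1319, 0.1325]
eef_rot: [[-0.296, 0.955, 0.007], [0.955, 0.296, 0.001], [-0.001, 0.007, -1.0]]
wrist_force: [1.0, -0.1, 1.1]
finger_gap: 0.0202
grip_force: 19.8
```

```bash
python3 -c "
from h import *
a=unproj('top',433,179.3,.06);b=unproj('top',433,205.4,.04);c=unproj('top',433,190.8,.04);print(a,b,(a+b)/2,c)
for u,v in((350,196.6),(310,199.5)):
  p=unproj('top',u,v,.04);s=p[1]-RC[1];print('rail',p,'model x',RC[0]-np.tan(RY)*s)
x,y=slot(-.065);plan([('a',x+.002,y,.105,.07),('d',x+.002,y,.0475,.07)])"
```

```text
[ 0.57766087 -0.35970516  0.06      ] [ 0.51890348 -0.36467727  0.04      ] [ 0.54828217 -0.36219121  0.05      ] [ 0.55361291 -0.36780631  0.04      ]
rail [ 0.54064587 -0.17000133  0.04      ] model x 0.536805403305343
rail [ 0.53419411 -0.07535979  0.04      ] model x 0.5301696535488505
t 16.6 tcp [0.6144 0.1319 0.1325] psi 1.871 gap 0.0202 tilt [0.0074 0.0011]
a L [-0.644, -0.316, 0.046] A 0.229
a L [-0.714, -0.069, 0.046] A 0.229
a L [-0.693, 0.186, 0.046] A 0.229
a L [-0.582, 0.418, 0.045] A 0.229
a L [-0.398, 0.597, 0.046] A 0.229
d L [-0.0, -0.0, 0.479] A 0.002
```

```bash
python3 - <<'E'
from h import *
for n,(u,v) in (("top",(374,196)),("side",(272,132))):
    im=cv2.imread(f"pics/{n}0.png"); hs=cv2.cvtColor(im,cv2.COLOR_BGR2HSV)
    m=cv2.inRange(hs,(5,70,60),(30,255,255)); k,l,st,c=cv2.connectedComponentsWithStats(m); i=min(range(1,k),key=lambda j:np.hypot(*(c[j]-(u,v))))
    mm=(l==i).astype(np.uint8)*255; print(n,c[i],st[i])
    M=cv2.resize(mm,None,fx=4,fy=4)>100
    def cost(p):
        b=boxmask(n,p[0],p[1],p[2],.0395,(.016,.34,.001))>0; return 1-(b&M).sum()/(b|M).sum()
    g=np.array([.543,-.2284,.07])
    r=minimize(cost,g,method="Nelder-Mead",options=dict(initial_simplex=g+np.array([[0,0,0],[.006,0,0],[0,.006,0],[0,0,.03]]),maxiter=120)); print(r.x,1-r.fun)
E
```

```text
top [373.57835821 195.7369403 ] [ 302  187  144   18 1072]
[ 0.54272102 -0.22603931  0.07369922] 0.9281461124470399
side [271.59305211 131.84367246] [265  97  14  69 403]
[ 0.54343812 -0.22426659  0.07300564] 0.8690567779658409
```

```bash
sed -i 's/^RC=.*/RC=np.array([.5431,-.225]); RY=.0733/' h.py
python3 -c "
from h import *
x,y=slot(-.065);plan([('a',x,y,.105,.073),('d',x,y,.0475,.073)])"
```

```text
t 16.6 tcp [0.6144 0.1319 0.1325] psi 1.871 gap 0.0202 tilt [0.0074 0.0011]
a L [-0.639, -0.314, 0.046] A 0.229
a L [-0.708, -0.069, 0.046] A 0.229
a L [-0.687, 0.185, 0.046] A 0.229
a L [-0.578, 0.415, 0.045] A 0.229
a L [-0.395, 0.591, 0.046] A 0.229
d L [-0.0, 0.0, 0.479] A -0.0
```

Request:
drive_tool --deltas '[{"linear":[-0.639,-0.314,0.046],"angular":[0,0,0.229]},{"linear":[-0.639,-0.314,0.046],"angular":[0,0,0.229]},{"linear":[-0.639,-0.314,0.046],"angular":[0,0,0.229]},{"linear":[-0.639,-0.314,0.046],"angular":[0,0,0.229]},{"linear":[-0.639,-0.314,0.046],"angular":[0,0,0.229]}]'

```text
t: 17.07
ee_pos: [0.5978, 0.0469, 0.121]
eef_rot: [[0.057, 0.998, -0.001], [0.998, -0.057, 0.001], [0.0, -0.001, -1.0]]
wrist_force: [-0.1, 0.3, -0.6]
finger_gap: 0.0197
grip_force: 19.8
```

Request:
drive_tool --deltas '[{"linear":[-0.708,-0.069,0.046],"angular":[0,0,0.229]},{"linear":[-0.708,-0.069,0.046],"angular":[0,0,0.229]},{"linear":[-0.708,-0.069,0.046],"angular":[0,0,0.229]},{"linear":[-0.708,-0.069,0.046],"angular":[0,0,0.229]},{"linear":[-0.708,-0.069,0.046],"angular":[0,0,0.229]}]'

```text
t: 17.48
ee_pos: [0.5851, -0.0363, 0.1161]
eef_rot: [[0.401, 0.916, -0.0], [0.916, -0.401, 0.001], [0.001, -0.0, -1.0]]
wrist_force: [0.5, 0.0, -0.6]
finger_gap: 0.0202
grip_force: 19.8
```

Request:
drive_tool --deltas '[{"linear":[-0.687,0.185,0.046],"angular":[0,0,0.229]},{"linear":[-0.687,0.185,0.046],"angular":[0,0,0.229]},{"linear":[-0.687,0.185,0.046],"angular":[0,0,0.229]},{"linear":[-0.687,0.185,0.046],"angular":[0,0,0.229]},{"linear":[-0.687,0.185,0.046],"angular":[0,0,0.229]}]'

```text
t: 17.9
ee_pos: [0.5722, -0.1202, 0.1109]
eef_rot: [[0.697, 0.717, 0.0], [0.717, -0.697, 0.001], [0.001, -0.0, -1.0]]
wrist_force: [0.2, 0.9, -0.1]
finger_gap: 0.0199
grip_force: 19.8
```

Request:
drive_tool --deltas '[{"linear":[-0.578,0.415,0.045],"angular":[0,0,0.229]},{"linear":[-0.578,0.415,0.045],"angular":[0,0,0.229]},{"linear":[-0.578,0.415,0.045],"angular":[0,0,0.229]},{"linear":[-0.578,0.415,0.045],"angular":[0,0,0.229]},{"linear":[-0.578,0.415,0.045],"angular":[0,0,0.229]}]'

```text
t: 18.32
ee_pos: [0.5591, -0.2043, 0.1055]
eef_rot: [[0.904, 0.427, 0.0], [0.427, -0.904, 0.001], [0.001, -0.001, -1.0]]
wrist_force: [-0.2, 0.2, 0.7]
finger_gap: 0.0197
grip_force: 19.8
```

Request:
drive_tool --deltas '[{"linear":[-0.1,0.18,0.046],"angular":[0,0,0.06]},{"linear":[-0.2,0.35,0.046],"angular":[0,0,0.12]},{"linear":[-0.32,0.5,0.046],"angular":[0,0,0.18]},{"linear":[-0.395,0.591,0.046],"angular":[0,0,0.229]},{"linear":[-0.395,0.591,0.046],"angular":[0,0,0.229]}]'

```text
t: 18.73
ee_pos: [0.5454, -0.2906, 0.1001]
eef_rot: [[0.997, 0.075, 0.0], [0.075, -0.997, -0.001], [0.0, 0.001, -1.0]]
wrist_force: [0.7, -1.4, -0.5]
finger_gap: 0.0199
grip_force: 19.8
```

```bash
cat >> h.py <<'E'
def held(fn,z):
    """side-view fit of held cast near TCP; z of its centre"""
    im=snapshot("side");cv2.imwrite(f"pics/{fn}.png",im); o=get_obs();p=o["ee_pos"]
    psi=np.arctan2(o["eef_rot"][1,0],o["eef_rot"][0,0]); u,v=proj("side",[p[0],p[1],z])
    u,v=int(u),int(v);m=amber(im)[v-10:v+11,u-22:u+23]; ys,xs=np.nonzero(m)
    w=np.array([unproj("side",a+u-22,b+v-10,z)[:2]-p[:2] for a,b in zip(xs,ys)])@np.array([np.cos(psi),np.sin(psi)])
    print("held along-x extent vs tcp",np.percentile(w,[1,99]).round(4),len(w))
E
python3 - <<'E'
from h import *
x,y=slot(-.065);held("h5",.11);plan([('d',x,y,.050,.073)])
E
```

```text
held along-x extent vs tcp [-0.0332  0.0271] 141
t 18.8 tcp [ 0.5457 -0.2893  0.1001] psi 0.079 gap 0.0199 tilt [0.0003 0.0004]
d L [0.017, 0.006, 0.417] A 0.004
```

Request:
drive_tool --deltas '[{"linear":[0.03,0.006,0.13],"angular":[0,0,0.004]},{"linear":[0.03,0.006,0.26],"angular":[0,0,0.004]},{"linear":[0.03,0.006,0.34],"angular":[0,0,0.004]},{"linear":[0.03,0.006,0.39],"angular":[0,0,0.004]},{"linear":[0.03,0.006,0.41],"angular":[0,0,0.004]}]'

```text
t: 19.2
ee_pos: [0.5484, -0.2889, 0.0494]
eef_rot: [[0.998, 0.07, -0.002], [0.07, -0.998, 0.001], [-0.002, -0.002, -1.0]]
wrist_force: [-0.2, 0.9, -0.1]
finger_gap: 0.0202
grip_force: 19.8
```

Request:
drive_tool --deltas '[{"linear":[0,0,0.006],"angular":[0,0,0]},{"linear":[0,0,0.012],"angular":[0,0,0]},{"linear":[0,0,0.018],"angular":[0,0,0]},{"linear":[0,0,0.018],"angular":[0,0,0]},{"linear":[0,0,0.018],"angular":[0,0,0]}]'

```text
t: 19.62
ee_pos: [0.549, -0.2911, 0.0492]
eef_rot: [[0.998, 0.066, 0.001], [0.066, -0.998, -0.0], [0.001, 0.001, -1.0]]
wrist_force: [0.2, -0.4, -0.1]
finger_gap: 0.0201
grip_force: 19.8
```

```bash
python3 - <<'E'
from h import *
x,y=slot(-.065);plan([('d',x,y,.049,.073)]);print(get_obs()["wrist_force"])
E
```

```text
t 19.6 tcp [ 0.549  -0.2911  0.0492] psi 0.066 gap 0.0201 tilt [ 0.0008 -0.0005]
d L [-0.009, -0.012, 0.002] A -0.004
[ 0.20494778 -0.36835189 -0.12433305]
```

Request:
drive_tool --deltas '[{"linear":[0,0,0.005],"angular":[0,0,0]},{"linear":[0,0,0.009],"angular":[0,0,0]},{"linear":[0,0,0.009],"angular":[0,0,0]},{"linear":[0,0,0.009],"angular":[0,0,0]},{"linear":[0,0,0.009],"angular":[0,0,0]}]'

```text
t: 20.03
ee_pos: [0.5491, -0.2912, 0.0489]
eef_rot: [[0.998, 0.066, 0.001], [0.066, -0.998, -0.001], [0.001, 0.001, -1.0]]
wrist_force: [-2.6, 1.5, 7.4]
finger_gap: 0.0197
grip_force: 19.8
```

Request:
drive_tool --deltas '[{"linear":[0,0,0],"angular":[0,0,0]},{"linear":[0,0,0],"angular":[0,0,0]},{"linear":[0,0,0],"angular":[0,0,0]},{"linear":[0,0,0],"angular":[0,0,0]},{"linear":[0,0,0],"angular":[0,0,0]}]' --hand 0.42

```text
t: 20.45
ee_pos: [0.5485, -0.2908, 0.0473]
eef_rot: [[0.998, 0.066, -0.0], [0.066, -0.998, 0.0], [-0.0, -0.0, -1.0]]
wrist_force: [-0.2, -0.6, -0.5]
finger_gap: 0.0388
grip_force: 0.0
```

Request:
drive_tool --deltas '[{"linear":[0,0,-0.1],"angular":[0,0,0]},{"linear":[0,0,-0.3],"angular":[0,0,0]},{"linear":[0,0,-0.5],"angular":[0,0,0]},{"linear":[0,0,-0.65],"angular":[0,0,0]},{"linear":[0,0,-0.65],"angular":[0,0,0]}]'

```text
t: 20.87
ee_pos: [0.5514, -0.2926, 0.1319]
eef_rot: [[0.998, 0.066, 0.007], [0.066, -0.998, -0.005], [0.007, 0.005, -1.0]]
wrist_force: [0.4, -1.6, 0.2]
finger_gap: 0.039
grip_force: 0.0
```

```bash
python3 - <<'E'
from h import *
look(6)
plan([("a",.606,.2088,.125,1.64)])
E
```

```text
TOP
[189. 169.] 223 [ 0.6049  0.2088 -1.5351] 0.81
[150. 175.] 237 [ 0.5919  0.3    -1.2871] 0.81
[349. 198.] 660 [ 0.5371 -0.1573 -1.4981] 0.27
[153. 208.] 229 [ 0.5158  0.2904 -1.4715] 0.82
SIDE
[222. 230.] 190 [ 0.6064  0.2095 -1.505 ] 0.88
[218. 262.] 216 [ 0.5929  0.3007 -1.2502] 0.93
[250. 263.] 214 [ 0.5167  0.29   -1.4382] 0.92
t 21.0 tcp [ 0.5495 -0.2913  0.1271] psi 0.066 gap 0.0393 tilt [ 0.0023 -0.0015]
a L [0.124, -0.688, 0.003] A -0.167
a L [0.298, -0.632, 0.003] A -0.167
a L [0.452, -0.533, 0.003] A -0.167
a L [0.575, -0.398, 0.003] A -0.167
a L [0.659, -0.235, 0.003] A -0.167
a L [0.697, -0.056, 0.003] A -0.167
```

Request:
drive_tool --deltas '[{"linear":[0.124,-0.688,0.003],"angular":[0,0,-0.167]},{"linear":[0.124,-0.688,0.003],"angular":[0,0,-0.167]},{"linear":[0.124,-0.688,0.003],"angular":[0,0,-0.167]},{"linear":[0.124,-0.688,0.003],"angular":[0,0,-0.167]},{"linear":[0.124,-0.688,0.003],"angular":[0,0,-0.167]}]'

```text
t: 21.38
ee_pos: [0.5574, -0.2072, 0.124]
eef_rot: [[0.947, 0.322, -0.002], [0.322, -0.947, 0.0], [-0.002, -0.001, -1.0]]
wrist_force: [-0.4, 0.6, 0.7]
finger_gap: 0.039
grip_force: 0.0
```

Request:
drive_tool --deltas '[{"linear":[0.298,-0.632,0.003],"angular":[0,0,-0.167]},{"linear":[0.298,-0.632,0.003],"angular":[0,0,-0.167]},{"linear":[0.298,-0.632,0.003],"angular":[0,0,-0.167]},{"linear":[0.298,-0.632,0.003],"angular":[0,0,-0.167]},{"linear":[0.298,-0.632,0.003],"angular":[0,0,-0.167]}]'

```text
t: 21.8
ee_pos: [0.5673, -0.1252, 0.1244]
eef_rot: [[0.832, 0.555, -0.001], [0.555, -0.832, -0.001], [-0.001, 0.0, -1.0]]
wrist_force: [-0.8, 0.2, 0.2]
finger_gap: 0.0389
grip_force: 0.0
```

Request:
drive_tool --deltas '[{"linear":[0.452,-0.533,0.003],"angular":[0,0,-0.167]},{"linear":[0.452,-0.533,0.003],"angular":[0,0,-0.167]},{"linear":[0.452,-0.533,0.003],"angular":[0,0,-0.167]},{"linear":[0.452,-0.533,0.003],"angular":[0,0,-0.167]},{"linear":[0.452,-0.533,0.003],"angular":[0,0,-0.167]}]'

```text
t: 22.22
ee_pos: [0.5769, -0.0425, 0.1243]
eef_rot: [[0.66, 0.751, -0.0], [0.751, -0.66, -0.001], [-0.001, 0.0, -1.0]]
wrist_force: [0.1, 0.3, 0.3]
finger_gap: 0.0391
grip_force: 0.0
```

Request:
drive_tool --deltas '[{"linear":[0.575,-0.398,0.003],"angular":[0,0,-0.167]},{"linear":[0.575,-0.398,0.003],"angular":[0,0,-0.167]},{"linear":[0.575,-0.398,0.003],"angular":[0,0,-0.167]},{"linear":[0.575,-0.398,0.003],"angular":[0,0,-0.167]},{"linear":[0.575,-0.398,0.003],"angular":[0,0,-0.167]}]'

```text
t: 22.63
ee_pos: [0.5864, 0.0407, 0.1239]
eef_rot: [[0.443, 0.896, -0.0], [0.896, -0.443, -0.001], [-0.001, 0.0, -1.0]]
wrist_force: [-0.2, 0.2, -0.3]
finger_gap: 0.0391
grip_force: 0.0
```

Request:
drive_tool --deltas '[{"linear":[0.659,-0.235,0.003],"angular":[0,0,-0.167]},{"linear":[0.659,-0.235,0.003],"angular":[0,0,-0.167]},{"linear":[0.659,-0.235,0.003],"angular":[0,0,-0.167]},{"linear":[0.659,-0.235,0.003],"angular":[0,0,-0.167]},{"linear":[0.659,-0.235,0.003],"angular":[0,0,-0.167]}]'

```text
t: 23.05
ee_pos: [0.5959, 0.1241, 0.1235]
eef_rot: [[0.196, 0.981, -0.0], [0.981, -0.196, -0.001], [-0.001, -0.0, -1.0]]
wrist_force: [-0.5, -0.0, 1.0]
finger_gap: 0.039
grip_force: 0.0
```

Request:
drive_tool --deltas '[{"linear":[0.697,-0.056,0.003],"angular":[0,0,-0.155]},{"linear":[0.697,-0.056,0.003],"angular":[0,0,-0.155]},{"linear":[0.697,-0.056,0.003],"angular":[0,0,-0.155]},{"linear":[0.697,-0.056,0.003],"angular":[0,0,-0.155]},{"linear":[0.697,-0.056,0.003],"angular":[0,0,-0.155]}]'

```text
t: 23.47
ee_pos: [0.6054, 0.2073, 0.1231]
eef_rot: [[-0.047, 0.999, -0.0], [0.999, 0.047, -0.001], [-0.001, -0.0, -1.0]]
wrist_force: [0.0, 0.1, 0.4]
finger_gap: 0.0388
grip_force: 0.0
```

```bash
python3 - <<'E'
from h import *
t=snapshot("top");cv2.imwrite("pics/t7.png",t)
m=amber(t);print(m[150:240,390:450].sum()/255)
plan([("d",.606,.2092,.0465,1.62)])
E
```

```text
852.0
t 23.5 tcp [0.6055 0.2071 0.1232] psi 1.617 gap 0.0392 tilt [-0.0003 -0.0009]
d L [0.017, 0.005, 0.639] A -0.002
```

Request:
drive_tool --deltas '[{"linear":[0.01,0.005,0.2],"angular":[0,0,0]},{"linear":[0.01,0.005,0.4],"angular":[0,0,0]},{"linear":[0.01,0.005,0.56],"angular":[0,0,0]},{"linear":[0.01,0.005,0.64],"angular":[0,0,0]},{"linear":[0.01,0.005,0.64],"angular":[0,0,0]}]'

```text
t: 23.93
ee_pos: [0.6037, 0.2083, 0.0435]
eef_rot: [[-0.047, 0.999, -0.005], [0.999, 0.047, -0.002], [-0.001, -0.005, -1.0]]
wrist_force: [-0.5, -0.9, -0.5]
finger_gap: 0.0388
grip_force: 0.0
```

Request:
drive_tool --deltas '[{"linear":[0,0,0],"angular":[0,0,0]},{"linear":[0,0,0],"angular":[0,0,0]},{"linear":[0,0,0],"angular":[0,0,0]},{"linear":[0,0,0],"angular":[0,0,0]},{"linear":[0,0,0],"angular":[0,0,0]}]' --hand 0 --newtons 20

```text
t: 24.35
ee_pos: [0.6071, 0.2107, 0.0485]
eef_rot: [[-0.05, 0.999, 0.003], [0.999, 0.05, 0.0], [0.0, 0.003, -1.0]]
wrist_force: [-0.4, -1.8, 7.0]
finger_gap: 0.02
grip_force: 20.0
```

Request:
drive_tool --deltas '[{"linear":[0,0,-0.15],"angular":[0,0,0]},{"linear":[0,0,-0.35],"angular":[0,0,0]},{"linear":[0,0,-0.55],"angular":[0,0,0]},{"linear":[0,0,-0.67],"angular":[0,0,0]},{"linear":[0,0,-0.67],"angular":[0,0,0]}]'

```text
t: 24.77
ee_pos: [0.6084, 0.2114, 0.132]
eef_rot: [[-0.05, 0.999, 0.007], [0.999, 0.05, 0.002], [0.002, 0.007, -1.0]]
wrist_force: [0.6, 0.4, 1.5]
finger_gap: 0.0198
grip_force: 20.0
```

```bash
python3 -c "
from h import *
x,y=slot(0);plan([('a',x,y,.105,.073)])"
```

```text
t 24.8 tcp [0.6084 0.2114 0.132 ] psi 1.621 gap 0.0198 tilt [0.0072 0.0019]
a L [-0.721, -0.145, 0.045] A 0.197
a L [-0.731, 0.081, 0.045] A 0.197
a L [-0.672, 0.3, 0.045] A 0.197
a L [-0.548, 0.49, 0.045] A 0.197
a L [-0.374, 0.633, 0.045] A 0.197
```

Request:
drive_tool --deltas '[{"linear":[-0.721,-0.145,0.045],"angular":[0,0,0.197]},{"linear":[-0.721,-0.145,0.045],"angular":[0,0,0.197]},{"linear":[-0.721,-0.145,0.045],"angular":[0,0,0.197]},{"linear":[-0.721,-0.145,0.045],"angular":[0,0,0.197]},{"linear":[-0.721,-0.145,0.045],"angular":[0,0,0.197]}]'

```text
t: 25.18
ee_pos: [0.5922, 0.1231, 0.1204]
eef_rot: [[0.255, 0.967, -0.001], [0.967, -0.255, 0.0], [-0.0, -0.001, -1.0]]
wrist_force: [-0.3, -0.4, -1.0]
finger_gap: 0.0193
grip_force: 20.0
```

Request:
drive_tool --deltas '[{"linear":[-0.731,0.081,0.045],"angular":[0,0,0.197]},{"linear":[-0.731,0.081,0.045],"angular":[0,0,0.197]},{"linear":[-0.731,0.081,0.045],"angular":[0,0,0.197]},{"linear":[-0.731,0.081,0.045],"angular":[0,0,0.197]},{"linear":[-0.731,0.081,0.045],"angular":[0,0,0.197]}]'

```text
t: 25.6
ee_pos: [0.5799, 0.0371, 0.1159]
eef_rot: [[0.535, 0.845, -0.0], [0.845, -0.535, 0.001], [0.001, -0.0, -1.0]]
wrist_force: [-0.3, 0.9, -0.3]
finger_gap: 0.0197
grip_force: 20.0
```

Request:
drive_tool --deltas '[{"linear":[-0.672,0.3,0.045],"angular":[0,0,0.197]},{"linear":[-0.672,0.3,0.045],"angular":[0,0,0.197]},{"linear":[-0.672,0.3,0.045],"angular":[0,0,0.197]},{"linear":[-0.672,0.3,0.045],"angular":[0,0,0.197]},{"linear":[-0.672,0.3,0.045],"angular":[0,0,0.197]}]'

```text
t: 26.02
ee_pos: [0.5671, -0.0498, 0.1108]
eef_rot: [[0.766, 0.643, 0.0], [0.643, -0.766, 0.001], [0.001, -0.001, -1.0]]
wrist_force: [-0.4, -0.0, -0.8]
finger_gap: 0.0197
grip_force: 20.0
```

Request:
drive_tool --deltas '[{"linear":[-0.548,0.49,0.045],"angular":[0,0,0.197]},{"linear":[-0.548,0.49,0.045],"angular":[0,0,0.197]},{"linear":[-0.548,0.49,0.045],"angular":[0,0,0.197]},{"linear":[-0.548,0.49,0.045],"angular":[0,0,0.197]},{"linear":[-0.548,0.49,0.045],"angular":[0,0,0.197]}]'

```text
t: 26.43
ee_pos: [0.5542, -0.1368, 0.1054]
eef_rot: [[0.925, 0.38, 0.0], [0.38, -0.925, 0.001], [0.001, -0.001, -1.0]]
wrist_force: [-0.5, 0.4, -0.9]
finger_gap: 0.0201
grip_force: 20.0
```

Request:
drive_tool --deltas '[{"linear":[-0.1,0.17,0.045],"angular":[0,0,0.05]},{"linear":[-0.2,0.34,0.045],"angular":[0,0,0.1]},{"linear":[-0.3,0.5,0.045],"angular":[0,0,0.15]},{"linear":[-0.374,0.633,0.045],"angular":[0,0,0.197]},{"linear":[-0.374,0.633,0.045],"angular":[0,0,0.197]}]'

```text
t: 26.85
ee_pos: [0.541, -0.2264, 0.1003]
eef_rot: [[0.997, 0.074, 0.001], [0.074, -0.997, -0.001], [0.001, 0.001, -1.0]]
wrist_force: [0.5, 0.6, -0.5]
finger_gap: 0.0198
grip_force: 20.0
```

```bash
python3 - <<'E'
from h import *
x,y=slot(0);held("h8",.11);plan([('d',x,y,.0495,.073)])
E
```

```text
held along-x extent vs tcp [-0.0326  0.0268] 148
t 26.9 tcp [ 0.5412 -0.225   0.1002] psi 0.078 gap 0.0201 tilt [0.0006 0.0002]
d L [0.016, 0.002, 0.422] A 0.003
```

Request:
drive_tool --deltas '[{"linear":[0.028,0.002,0.13],"angular":[0,0,0]},{"linear":[0.028,0.002,0.26],"angular":[0,0,0]},{"linear":[0.028,0.002,0.34],"angular":[0,0,0]},{"linear":[0.028,0.002,0.39],"angular":[0,0,0]},{"linear":[0.028,0.002,0.41],"angular":[0,0,0]}]'

```text
t: 27.32
ee_pos: [0.5433, -0.2239, 0.0494]
eef_rot: [[0.997, 0.077, -0.002], [0.077, -0.997, 0.001], [-0.002, -0.001, -1.0]]
wrist_force: [1.2, 0.0, -0.3]
finger_gap: 0.0199
grip_force: 20.0
```

Request:
drive_tool --deltas '[{"linear":[0,0,0.006],"angular":[0,0,0]},{"linear":[0,0,0.012],"angular":[0,0,0]},{"linear":[0,0,0.018],"angular":[0,0,0]},{"linear":[0,0,0.024],"angular":[0,0,0]},{"linear":[0,0,0.028],"angular":[0,0,0]}]'

```text
t: 27.73
ee_pos: [0.5442, -0.2261, 0.0485]
eef_rot: [[0.997, 0.074, 0.001], [0.074, -0.997, -0.0], [0.001, 0.001, -1.0]]
wrist_force: [-2.7, 2.5, 9.0]
finger_gap: 0.0195
grip_force: 20.0
```

Request:
drive_tool --deltas '[{"linear":[0,0,0],"angular":[0,0,0]},{"linear":[0,0,0],"angular":[0,0,0]},{"linear":[0,0,0],"angular":[0,0,0]},{"linear":[0,0,0],"angular":[0,0,0]},{"linear":[0,0,0],"angular":[0,0,0]}]'

```text
t: 28.15
ee_pos: [0.5442, -0.2261, 0.0485]
eef_rot: [[0.997, 0.074, 0.001], [0.074, -0.997, -0.0], [0.001, 0.001, -1.0]]
wrist_force: [-1.0, 1.9, 4.1]
finger_gap: 0.0198
grip_force: 20.0
```

Contact is reached; release and look.

Request:
drive_tool --deltas '[{"linear":[0,0,0],"angular":[0,0,0]},{"linear":[0,0,0],"angular":[0,0,0]},{"linear":[0,0,0],"angular":[0,0,0]},{"linear":[0,0,0],"angular":[0,0,0]},{"linear":[0,0,0],"angular":[0,0,0]}]' --hand 0.42

```text
t: 28.57
ee_pos: [0.5435, -0.2258, 0.0472]
eef_rot: [[0.997, 0.074, -0.0], [0.074, -0.997, 0.0], [-0.0, -0.0, -1.0]]
wrist_force: [-1.1, 0.1, 0.6]
finger_gap: 0.0388
grip_force: 0.0
```

Request:
drive_tool --deltas '[{"linear":[0,0,-0.1],"angular":[0,0,0]},{"linear":[0,0,-0.3],"angular":[0,0,0]},{"linear":[0,0,-0.5],"angular":[0,0,0]},{"linear":[0,0,-0.65],"angular":[0,0,0]},{"linear":[0,0,-0.65],"angular":[0,0,0]}]'

```text
t: 28.98
ee_pos: [0.5465, -0.2273, 0.1315]
eef_rot: [[0.997, 0.074, 0.007], [0.074, -0.997, -0.004], [0.007, 0.004, -1.0]]
wrist_force: [0.9, -1.1, 1.5]
finger_gap: 0.0391
grip_force: 0.0
```

```bash
python3 - <<'E'
from h import *
look(9)
plan([("a",.5165,.2898,.125,1.685)])
E
```

```text
TOP
[150. 175.] 237 [ 0.5919  0.3    -1.2871] 0.81
[332. 199.] 423 [ 0.5344 -0.1284 -1.4603] 0.4
[153. 208.] 229 [ 0.5158  0.2904 -1.4715] 0.82
SIDE
[218. 262.] 216 [ 0.5929  0.3007 -1.2502] 0.93
[250. 263.] 214 [ 0.5167  0.29   -1.4382] 0.92
t 29.1 tcp [ 0.5445 -0.2262  0.1269] psi 0.074 gap 0.0387 tilt [ 0.0024 -0.0012]
a L [0.014, -0.718, 0.003] A -0.171
a L [0.204, -0.688, 0.003] A -0.171
a L [0.379, -0.609, 0.003] A -0.171
a L [0.528, -0.487, 0.002] A -0.171
a L [0.638, -0.329, 0.003] A -0.171
a L [0.702, -0.148, 0.002] A -0.171
```

Request:
drive_tool --deltas '[{"linear":[0.014,-0.718,0.003],"angular":[0,0,-0.171]},{"linear":[0.014,-0.718,0.003],"angular":[0,0,-0.171]},{"linear":[0.014,-0.718,0.003],"angular":[0,0,-0.171]},{"linear":[0.014,-0.718,0.003],"angular":[0,0,-0.171]},{"linear":[0.014,-0.718,0.003],"angular":[0,0,-0.171]}]'

```text
t: 29.5
ee_pos: [0.5384, -0.1396, 0.124]
eef_rot: [[0.942, 0.335, -0.002], [0.335, -0.942, 0.0], [-0.001, -0.001, -1.0]]
wrist_force: [-0.2, 0.4, 0.9]
finger_gap: 0.0394
grip_force: 0.0
```

Request:
drive_tool --deltas '[{"linear":[0.204,-0.688,0.003],"angular":[0,0,-0.171]},{"linear":[0.204,-0.688,0.003],"angular":[0,0,-0.171]},{"linear":[0.204,-0.688,0.003],"angular":[0,0,-0.171]},{"linear":[0.204,-0.688,0.003],"angular":[0,0,-0.171]},{"linear":[0.204,-0.688,0.003],"angular":[0,0,-0.171]}]'

```text
t: 29.92
ee_pos: [0.5344, -0.0549, 0.1244]
eef_rot: [[0.821, 0.572, -0.0], [0.572, -0.821, -0.001], [-0.001, 0.0, -1.0]]
wrist_force: [0.3, -0.4, -0.2]
finger_gap: 0.039
grip_force: 0.0
```

Request:
drive_tool --deltas '[{"linear":[0.379,-0.609,0.003],"angular":[0,0,-0.171]},{"linear":[0.379,-0.609,0.003],"angular":[0,0,-0.171]},{"linear":[0.379,-0.609,0.003],"angular":[0,0,-0.171]},{"linear":[0.379,-0.609,0.003],"angular":[0,0,-0.171]},{"linear":[0.379,-0.609,0.003],"angular":[0,0,-0.171]}]'

```text
t: 30.33
ee_pos: [0.53, 0.0306, 0.1242]
eef_rot: [[0.64, 0.768, -0.0], [0.768, -0.64, -0.001], [-0.001, 0.001, -1.0]]
wrist_force: [0.5, -0.9, 0.1]
finger_gap: 0.0392
grip_force: 0.0
```

Request:
drive_tool --deltas '[{"linear":[0.528,-0.487,0.002],"angular":[0,0,-0.171]},{"linear":[0.528,-0.487,0.002],"angular":[0,0,-0.171]},{"linear":[0.528,-0.487,0.002],"angular":[0,0,-0.171]},{"linear":[0.528,-0.487,0.002],"angular":[0,0,-0.171]},{"linear":[0.528,-0.487,0.002],"angular":[0,0,-0.171]}]'

```text
t: 30.75
ee_pos: [0.5254, 0.1165, 0.1239]
eef_rot: [[0.414, 0.91, -0.0], [0.91, -0.414, -0.001], [-0.001, 0.0, -1.0]]
wrist_force: [-0.3, -1.0, 0.1]
finger_gap: 0.039
grip_force: 0.0
```

Request:
drive_tool --deltas '[{"linear":[0.638,-0.329,0.003],"angular":[0,0,-0.171]},{"linear":[0.638,-0.329,0.003],"angular":[0,0,-0.171]},{"linear":[0.638,-0.329,0.003],"angular":[0,0,-0.171]},{"linear":[0.638,-0.329,0.003],"angular":[0,0,-0.171]},{"linear":[0.638,-0.329,0.003],"angular":[0,0,-0.171]}]'

```text
t: 31.17
ee_pos: [0.5209, 0.2024, 0.1235]
eef_rot: [[0.157, 0.988, -0.0], [0.988, -0.157, -0.001], [-0.001, 0.0, -1.0]]
wrist_force: [-0.5, 0.7, 0.3]
finger_gap: 0.0392
grip_force: 0.0
```

Request:
drive_tool --deltas '[{"linear":[0.702,-0.148,0.002],"angular":[0,0,-0.171]},{"linear":[0.702,-0.148,0.002],"angular":[0,0,-0.171]},{"linear":[0.702,-0.148,0.002],"angular":[0,0,-0.171]},{"linear":[0.702,-0.148,0.002],"angular":[0,0,-0.171]},{"linear":[0.702,-0.148,0.002],"angular":[0,0,-0.171]}]'

```text
t: 31.58
ee_pos: [0.5163, 0.2883, 0.1232]
eef_rot: [[-0.11, 0.994, -0.0], [0.994, 0.11, -0.001], [-0.001, -0.0, -1.0]]
wrist_force: [1.0, -1.1, 0.1]
finger_gap: 0.0391
grip_force: 0.0
```

```bash
python3 - <<'E'
from h import *
t=snapshot("top");cv2.imwrite("pics/t10.png",t)
cv2.imwrite("pics/c6.png",cv2.resize(t[130:260,120:460],(800,306),interpolation=cv2.INTER_CUBIC))
plan([("d",.5165,.2898,.0465,1.685)])
E
```

```text
t 31.6 tcp [0.5163 0.288  0.1233] psi 1.681 gap 0.0388 tilt [-0.0002 -0.0011]
d L [0.015, 0.003, 0.64] A -0.003
```

View pics/c6.png

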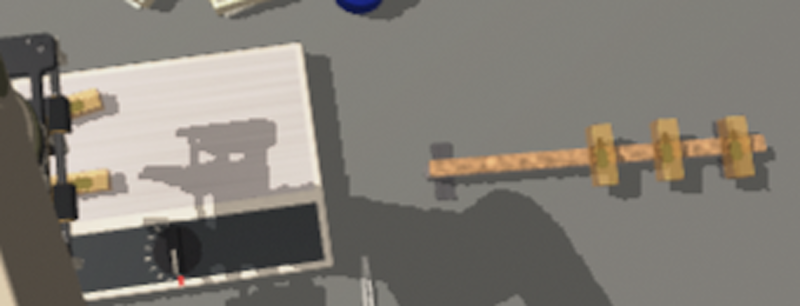

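Three casts lie crosswise on the rail at crop (601,154), (667,150) and (737,147), well apart. The dial still points at the red mark. Picking the fourth.

Request:
drive_tool --deltas '[{"linear":[0.003,0.003,0.2],"angular":[0,0,0]},{"linear":[0.003,0.003,0.4],"angular":[0,0,0]},{"linear":[0.003,0.003,0.56],"angular":[0,0,0]},{"linear":[0.003,0.003,0.64],"angular":[0,0,0]},{"linear":[0.003,0.003,0.64],"angular":[0,0,0]}]'

```text
t: 32.05
ee_pos: [0.5145, 0.288, 0.0438]
eef_rot: [[-0.111, 0.994, -0.005], [0.994, 0.111, -0.002], [-0.002, -0.005, -1.0]]
wrist_force: [-0.4, -0.3, -0.8]
finger_gap: 0.0391
grip_force: 0.0
```

Request:
drive_tool --deltas '[{"linear":[0,0,0],"angular":[0,0,0]},{"linear":[0,0,0],"angular":[0,0,0]},{"linear":[0,0,0],"angular":[0,0,0]},{"linear":[0,0,0],"angular":[0,0,0]},{"linear":[0,0,0],"angular":[0,0,0]}]' --hand 0 --newtons 20

```text
t: 32.47
ee_pos: [0.5173, 0.291, 0.0485]
eef_rot: [[-0.114, 0.993, 0.003], [0.993, 0.114, 0.001], [0.001, 0.003, -1.0]]
wrist_force: [0.1, -1.3, 6.2]
finger_gap: 0.0195
grip_force: 20.0
```

Request:
drive_tool --deltas '[{"linear":[0,0,-0.15],"angular":[0,0,0]},{"linear":[0,0,-0.35],"angular":[0,0,0]},{"linear":[0,0,-0.55],"angular":[0,0,0]},{"linear":[0,0,-0.67],"angular":[0,0,0]},{"linear":[0,0,-0.67],"angular":[0,0,0]}]'

```text
t: 32.88
ee_pos: [0.5186, 0.292, 0.1319]
eef_rot: [[-0.115, 0.993, 0.007], [0.993, 0.115, 0.003], [0.002, 0.007, -1.0]]
wrist_force: [1.3, 0.9, 0.5]
finger_gap: 0.0198
grip_force: 20.0
```

```bash
python3 -c "
from h import *
x,y=slot(.065);plan([('a',x,y,.105,.073)])"
```

```text
t 32.9 tcp [0.5186 0.292  0.1319] psi 1.686 gap 0.0198 tilt [0.0067 0.0031]
a L [-0.752, -0.054, 0.045] A 0.205
a L [-0.731, 0.187, 0.045] A 0.205
a L [-0.634, 0.409, 0.045] A 0.205
a L [-0.472, 0.589, 0.045] A 0.205
a L [-0.261, 0.707, 0.044] A 0.205
```

Request:
drive_tool --deltas '[{"linear":[-0.752,-0.054,0.045],"angular":[0,0,0.205]},{"linear":[-0.752,-0.054,0.045],"angular":[0,0,0.205]},{"linear":[-0.752,-0.054,0.045],"angular":[0,0,0.205]},{"linear":[-0.752,-0.054,0.045],"angular":[0,0,0.205]},{"linear":[-0.752,-0.054,0.045],"angular":[0,0,0.205]}]'

```text
t: 33.3
ee_pos: [0.5196, 0.2001, 0.1209]
eef_rot: [[0.205, 0.979, -0.001], [0.979, -0.205, 0.0], [0.0, -0.001, -1.0]]
wrist_force: [-0.0, -0.1, -0.6]
finger_gap: 0.0197
grip_force: 20.0
```

Request:
drive_tool --deltas '[{"linear":[-0.731,0.187,0.045],"angular":[0,0,0.205]},{"linear":[-0.731,0.187,0.045],"angular":[0,0,0.205]},{"linear":[-0.731,0.187,0.045],"angular":[0,0,0.205]},{"linear":[-0.731,0.187,0.045],"angular":[0,0,0.205]},{"linear":[-0.731,0.187,0.045],"angular":[0,0,0.205]}]'

```text
t: 33.72
ee_pos: [0.5239, 0.1108, 0.1161]
eef_rot: [[0.501, 0.865, -0.0], [0.865, -0.501, 0.001], [0.001, -0.001, -1.0]]
wrist_force: [-0.5, -0.2, 0.3]
finger_gap: 0.0198
grip_force: 20.0
```

Request:
drive_tool --deltas '[{"linear":[-0.634,0.409,0.045],"angular":[0,0,0.205]},{"linear":[-0.634,0.409,0.045],"angular":[0,0,0.205]},{"linear":[-0.634,0.409,0.045],"angular":[0,0,0.205]},{"linear":[-0.634,0.409,0.045],"angular":[0,0,0.205]},{"linear":[-0.634,0.409,0.045],"angular":[0,0,0.205]}]'

```text
t: 34.13
ee_pos: [0.5281, 0.0209, 0.1109]
eef_rot: [[0.748, 0.663, 0.0], [0.663, -0.748, 0.001], [0.001, -0.001, -1.0]]
wrist_force: [-0.2, 1.3, -0.2]
finger_gap: 0.02
grip_force: 20.0
```

Request:
drive_tool --deltas '[{"linear":[-0.472,0.589,0.045],"angular":[0,0,0.205]},{"linear":[-0.472,0.589,0.045],"angular":[0,0,0.205]},{"linear":[-0.472,0.589,0.045],"angular":[0,0,0.205]},{"linear":[-0.472,0.589,0.045],"angular":[0,0,0.205]},{"linear":[-0.472,0.589,0.045],"angular":[0,0,0.205]}]'

```text
t: 34.55
ee_pos: [0.5321, -0.0693, 0.1055]
eef_rot: [[0.92, 0.393, -0.0], [0.393, -0.92, 0.001], [0.0, -0.001, -1.0]]
wrist_force: [0.1, 0.5, 0.0]
finger_gap: 0.0198
grip_force: 20.0
```

Request:
drive_tool --deltas '[{"linear":[-0.07,0.18,0.044],"angular":[0,0,0.05]},{"linear":[-0.14,0.36,0.044],"angular":[0,0,0.1]},{"linear":[-0.2,0.54,0.044],"angular":[0,0,0.15]},{"linear":[-0.261,0.707,0.044],"angular":[0,0,0.205]},{"linear":[-0.261,0.707,0.044],"angular":[0,0,0.205]}]'

```text
t: 34.97
ee_pos: [0.5366, -0.1621, 0.1005]
eef_rot: [[0.997, 0.076, 0.001], [0.076, -0.997, -0.001], [0.001, 0.001, -1.0]]
wrist_force: [0.1, -0.3, -0.9]
finger_gap: 0.0198
grip_force: 20.0
```

```bash
python3 - <<'E'
from h import *
x,y=slot(.065);held("h11",.11);plan([('d',x,y,.0495,.073)])
E
```

```text
held along-x extent vs tcp [-0.0319  0.0273] 133
t 35.0 tcp [ 0.5364 -0.1606  0.1004] psi 0.08 gap 0.0197 tilt [0.0004 0.0003]
d L [0.016, -0.002, 0.424] A 0.004
```

Request:
drive_tool --deltas '[{"linear":[0.028,-0.002,0.13],"angular":[0,0,0]},{"linear":[0.028,-0.002,0.26],"angular":[0,0,0]},{"linear":[0.028,-0.002,0.34],"angular":[0,0,0]},{"linear":[0.028,-0.002,0.39],"angular":[0,0,0]},{"linear":[0.028,-0.002,0.41],"angular":[0,0,0]}]'

```text
t: 35.43
ee_pos: [0.5385, -0.1592, 0.0497]
eef_rot: [[0.997, 0.079, -0.002], [0.079, -0.997, 0.001], [-0.002, -0.001, -1.0]]
wrist_force: [0.5, -0.6, 0.2]
finger_gap: 0.0196
grip_force: 20.0
```

Request:
drive_tool --deltas '[{"linear":[0,0,0.006],"angular":[0,0,0]},{"linear":[0,0,0.012],"angular":[0,0,0]},{"linear":[0,0,0.018],"angular":[0,0,0]},{"linear":[0,0,0.024],"angular":[0,0,0]},{"linear":[0,0,0.028],"angular":[0,0,0]}]'

```text
t: 35.85
ee_pos: [0.5396, -0.1612, 0.0484]
eef_rot: [[0.997, 0.075, 0.001], [0.075, -0.997, -0.0], [0.001, 0.0, -1.0]]
wrist_force: [-2.8, 0.9, 7.6]
finger_gap: 0.0195
grip_force: 20.0
```

Request:
drive_tool --deltas '[{"linear":[0,0,0],"angular":[0,0,0]},{"linear":[0,0,0],"angular":[0,0,0]},{"linear":[0,0,0],"angular":[0,0,0]},{"linear":[0,0,0],"angular":[0,0,0]},{"linear":[0,0,0],"angular":[0,0,0]}]'

```text
t: 36.27
ee_pos: [0.5396, -0.1612, 0.0484]
eef_rot: [[0.997, 0.075, 0.001], [0.075, -0.997, -0.0], [0.001, 0.0, -1.0]]
wrist_force: [-0.7, 0.3, 6.2]
finger_gap: 0.02
grip_force: 20.0
```

Request:
drive_tool --deltas '[{"linear":[0,0,0],"angular":[0,0,0]},{"linear":[0,0,0],"angular":[0,0,0]},{"linear":[0,0,0],"angular":[0,0,0]},{"linear":[0,0,0],"angular":[0,0,0]},{"linear":[0,0,0],"angular":[0,0,0]}]' --hand 0.42

```text
t: 36.68
ee_pos: [0.5389, -0.161, 0.0474]
eef_rot: [[0.997, 0.075, -0.0], [0.075, -0.997, 0.0], [-0.0, -0.0, -1.0]]
wrist_force: [0.8, 0.0, 0.6]
finger_gap: 0.0384
grip_force: 0.0
```

Request:
drive_tool --deltas '[{"linear":[0,0,-0.1],"angular":[0,0,0]},{"linear":[0,0,-0.3],"angular":[0,0,0]},{"linear":[0,0,-0.5],"angular":[0,0,0]},{"linear":[0,0,-0.65],"angular":[0,0,0]},{"linear":[0,0,-0.65],"angular":[0,0,0]}]'

```text
t: 37.1
ee_pos: [0.542, -0.1622, 0.1316]
eef_rot: [[0.997, 0.075, 0.008], [0.075, -0.997, -0.003], [0.007, 0.004, -1.0]]
wrist_force: [0.7, -0.7, 1.6]
finger_gap: 0.0389
grip_force: 0.0
```

```bash
python3 - <<'E'
from h import *
look(12)
plan([("a",.5925,.3003,.125,1.88)])
E
```

```text
TOP
[150. 175.] 237 [ 0.5919  0.3    -1.2871] 0.81
[315. 200.] 178 [ 0.5322 -0.0846 -1.3691] 0.69
SIDE
[218. 262.] 216 [ 0.5929  0.3007 -1.2502] 0.93
t 37.2 tcp [ 0.5399 -0.1614  0.1272] psi 0.075 gap 0.0391 tilt [ 0.0026 -0.001 ]
a L [0.145, -0.761, 0.004] A -0.23
a L [0.405, -0.66, 0.003] A -0.23
a L [0.612, -0.474, 0.004] A -0.23
a L [0.74, -0.228, 0.003] A -0.23
a L [0.773, 0.049, 0.004] A -0.23
```

Request:
drive_tool --deltas '[{"linear":[0.145,-0.761,0.004],"angular":[0,0,-0.23]},{"linear":[0.145,-0.761,0.004],"angular":[0,0,-0.23]},{"linear":[0.145,-0.761,0.004],"angular":[0,0,-0.23]},{"linear":[0.145,-0.761,0.004],"angular":[0,0,-0.23]},{"linear":[0.145,-0.761,0.004],"angular":[0,0,-0.23]}]'

```text
t: 37.62
ee_pos: [0.5487, -0.068, 0.1238]
eef_rot: [[0.906, 0.422, -0.002], [0.422, -0.906, 0.0], [-0.002, -0.001, -1.0]]
wrist_force: [0.1, 0.3, -0.2]
finger_gap: 0.0389
grip_force: 0.0
```

Request:
drive_tool --deltas '[{"linear":[0.405,-0.66,0.003],"angular":[0,0,-0.23]},{"linear":[0.405,-0.66,0.003],"angular":[0,0,-0.23]},{"linear":[0.405,-0.66,0.003],"angular":[0,0,-0.23]},{"linear":[0.405,-0.66,0.003],"angular":[0,0,-0.23]},{"linear":[0.405,-0.66,0.003],"angular":[0,0,-0.23]}]'

```text
t: 38.03
ee_pos: [0.5597, 0.0229, 0.1241]
eef_rot: [[0.701, 0.713, -0.001], [0.713, -0.701, -0.001], [-0.001, -0.0, -1.0]]
wrist_force: [0.3, -1.0, 1.1]
finger_gap: 0.0391
grip_force: 0.0
```

Request:
drive_tool --deltas '[{"linear":[0.612,-0.474,0.004],"angular":[0,0,-0.23]},{"linear":[0.612,-0.474,0.004],"angular":[0,0,-0.23]},{"linear":[0.612,-0.474,0.004],"angular":[0,0,-0.23]},{"linear":[0.612,-0.474,0.004],"angular":[0,0,-0.23]},{"linear":[0.612,-0.474,0.004],"angular":[0,0,-0.23]}]'

```text
t: 38.45
ee_pos: [0.5706, 0.1145, 0.1239]
eef_rot: [[0.406, 0.914, -0.001], [0.914, -0.406, -0.001], [-0.001, -0.0, -1.0]]
wrist_force: [-0.1, -0.1, -0.3]
finger_gap: 0.0389
grip_force: 0.0
```

Request:
drive_tool --deltas '[{"linear":[0.74,-0.228,0.003],"angular":[0,0,-0.23]},{"linear":[0.74,-0.228,0.003],"angular":[0,0,-0.23]},{"linear":[0.74,-0.228,0.003],"angular":[0,0,-0.23]},{"linear":[0.74,-0.228,0.003],"angular":[0,0,-0.23]},{"linear":[0.74,-0.228,0.003],"angular":[0,0,-0.23]}]'

```text
t: 38.87
ee_pos: [0.5813, 0.2064, 0.1236]
eef_rot: [[0.058, 0.998, -0.001], [0.998, -0.058, -0.001], [-0.001, -0.0, -1.0]]
wrist_force: [1.0, -1.0, 0.6]
finger_gap: 0.039
grip_force: 0.0
```

Request:
drive_tool --deltas '[{"linear":[0.773,0.049,0.004],"angular":[0,0,-0.23]},{"linear":[0.773,0.049,0.004],"angular":[0,0,-0.23]},{"linear":[0.773,0.049,0.004],"angular":[0,0,-0.23]},{"linear":[0.773,0.049,0.004],"angular":[0,0,-0.23]},{"linear":[0.773,0.049,0.004],"angular":[0,0,-0.23]}]'

```text
t: 39.28
ee_pos: [0.592, 0.2985, 0.1231]
eef_rot: [[-0.298, 0.954, -0.0], [0.954, 0.298, -0.001], [-0.001, -0.001, -1.0]]
wrist_force: [-0.4, -0.7, -0.5]
finger_gap: 0.039
grip_force: 0.0
```

```bash
python3 - <<'E'
from h import *
t=snapshot("top");cv2.imwrite("pics/t13.png",t)
plan([("d",.5925,.3003,.0465,1.88)])
E
```

```text
t 39.3 tcp [0.592  0.298  0.1232] psi 1.873 gap 0.0387 tilt [-0.0005 -0.0012]
d L [0.017, 0.01, 0.639] A -0.004
```

Request:
drive_tool --deltas '[{"linear":[0.003,0.01,0.2],"angular":[0,0,0]},{"linear":[0.003,0.01,0.4],"angular":[0,0,0]},{"linear":[0.003,0.01,0.56],"angular":[0,0,0]},{"linear":[0.003,0.01,0.64],"angular":[0,0,0]},{"linear":[0.003,0.01,0.64],"angular":[0,0,0]}]'

```text
t: 39.75
ee_pos: [0.5908, 0.2984, 0.0435]
eef_rot: [[-0.301, 0.954, -0.005], [0.954, 0.301, -0.002], [-0.001, -0.005, -1.0]]
wrist_force: [-0.5, -0.4, 0.1]
finger_gap: 0.0388
grip_force: 0.0
```

Request:
drive_tool --deltas '[{"linear":[0,0,0],"angular":[0,0,0]},{"linear":[0,0,0],"angular":[0,0,0]},{"linear":[0,0,0],"angular":[0,0,0]},{"linear":[0,0,0],"angular":[0,0,0]},{"linear":[0,0,0],"angular":[0,0,0]}]' --hand 0 --newtons 20

```text
t: 40.17
ee_pos: [0.5939, 0.3017, 0.0487]
eef_rot: [[-0.306, 0.952, 0.003], [0.952, 0.306, 0.001], [-0.0, 0.003, -1.0]]
wrist_force: [-0.8, -1.7, 6.1]
finger_gap: 0.0198
grip_force: 20.0
```

Request:
drive_tool --deltas '[{"linear":[0,0,-0.15],"angular":[0,0,0]},{"linear":[0,0,-0.35],"angular":[0,0,0]},{"linear":[0,0,-0.55],"angular":[0,0,0]},{"linear":[0,0,-0.67],"angular":[0,0,0]},{"linear":[0,0,-0.67],"angular":[0,0,0]}]'

```text
t: 40.58
ee_pos: [0.5952, 0.3026, 0.1322]
eef_rot: [[-0.306, 0.952, 0.007], [0.952, 0.306, 0.003], [0.001, 0.008, -1.0]]
wrist_force: [0.1, 0.4, 0.8]
finger_gap: 0.0201
grip_force: 20.0
```

```bash
python3 -c "
from h import *
x,y=slot(.13);plan([('a',x,y,.105,.073)])"
```

```text
t 40.6 tcp [0.5952 0.3026 0.1322] psi 1.882 gap 0.0201 tilt [0.007 0.003]
a L [-0.6, -0.301, 0.045] A 0.23
a L [-0.668, -0.069, 0.045] A 0.23
a L [-0.649, 0.171, 0.046] A 0.23
a L [-0.547, 0.389, 0.045] A 0.23
a L [-0.373, 0.557, 0.046] A 0.23
```

Request:
drive_tool --deltas '[{"linear":[-0.6,-0.301,0.045],"angular":[0,0,0.23]},{"linear":[-0.6,-0.301,0.045],"angular":[0,0,0.23]},{"linear":[-0.6,-0.301,0.045],"angular":[0,0,0.23]},{"linear":[-0.6,-0.301,0.045],"angular":[0,0,0.23]},{"linear":[-0.6,-0.301,0.045],"angular":[0,0,0.23]}]'

```text
t: 41.0
ee_pos: [0.5799, 0.2217, 0.1207]
eef_rot: [[0.047, 0.999, -0.001], [0.999, -0.047, 0.0], [0.0, -0.001, -1.0]]
wrist_force: [-0.2, 0.1, -0.0]
finger_gap: 0.0197
grip_force: 20.0
```

Request:
drive_tool --deltas '[{"linear":[-0.668,-0.069,0.045],"angular":[0,0,0.23]},{"linear":[-0.668,-0.069,0.045],"angular":[0,0,0.23]},{"linear":[-0.668,-0.069,0.045],"angular":[0,0,0.23]},{"linear":[-0.668,-0.069,0.045],"angular":[0,0,0.23]},{"linear":[-0.668,-0.069,0.045],"angular":[0,0,0.23]}]'

```text
t: 41.42
ee_pos: [0.5683, 0.1431, 0.1163]
eef_rot: [[0.394, 0.919, 0.0], [0.919, -0.394, 0.001], [0.001, 0.0, -1.0]]
wrist_force: [0.4, 0.3, -0.2]
finger_gap: 0.0197
grip_force: 20.0
```

Request:
drive_tool --deltas '[{"linear":[-0.649,0.171,0.046],"angular":[0,0,0.23]},{"linear":[-0.649,0.171,0.046],"angular":[0,0,0.23]},{"linear":[-0.649,0.171,0.046],"angular":[0,0,0.23]},{"linear":[-0.649,0.171,0.046],"angular":[0,0,0.23]},{"linear":[-0.649,0.171,0.046],"angular":[0,0,0.23]}]'

```text
t: 41.83
ee_pos: [0.5562, 0.0639, 0.111]
eef_rot: [[0.692, 0.722, 0.001], [0.722, -0.692, 0.001], [0.001, 0.0, -1.0]]
wrist_force: [-0.8, 0.4, 0.3]
finger_gap: 0.0199
grip_force: 20.0
```

Request:
drive_tool --deltas '[{"linear":[-0.547,0.389,0.045],"angular":[0,0,0.23]},{"linear":[-0.547,0.389,0.045],"angular":[0,0,0.23]},{"linear":[-0.547,0.389,0.045],"angular":[0,0,0.23]},{"linear":[-0.547,0.389,0.045],"angular":[0,0,0.23]},{"linear":[-0.547,0.389,0.045],"angular":[0,0,0.23]}]'

```text
t: 42.25
ee_pos: [0.5439, -0.0156, 0.1056]
eef_rot: [[0.902, 0.431, 0.001], [0.431, -0.902, 0.001], [0.001, -0.0, -1.0]]
wrist_force: [-0.2, 0.1, -0.7]
finger_gap: 0.0196
grip_force: 20.0
```

Request:
drive_tool --deltas '[{"linear":[-0.1,0.14,0.046],"angular":[0,0,0.06]},{"linear":[-0.2,0.28,0.046],"angular":[0,0,0.12]},{"linear":[-0.3,0.42,0.046],"angular":[0,0,0.18]},{"linear":[-0.373,0.557,0.046],"angular":[0,0,0.23]},{"linear":[-0.373,0.557,0.046],"angular":[0,0,0.23]}]'

```text
t: 42.67
ee_pos: [0.5317, -0.0973, 0.1002]
eef_rot: [[0.997, 0.079, 0.001], [0.079, -0.997, -0.001], [0.001, 0.001, -1.0]]
wrist_force: [0.1, 0.4, -0.4]
finger_gap: 0.0201
grip_force: 20.0
```

```bash
python3 - <<'E'
from h import *
x,y=slot(.13);held("h14",.11);plan([('d',x,y,.0495,.073)])
E
```

```text
held along-x extent vs tcp [-0.0316  0.0259] 114
t 42.7 tcp [ 0.5317 -0.096   0.1002] psi 0.082 gap 0.0196 tilt [0.0008 0.0001]
d L [0.016, -0.004, 0.422] A 0.006
```

Request:
drive_tool --deltas '[{"linear":[0.028,-0.002,0.13],"angular":[0,0,0]},{"linear":[0.028,-0.002,0.26],"angular":[0,0,0]},{"linear":[0.028,-0.002,0.34],"angular":[0,0,0]},{"linear":[0.028,-0.002,0.39],"angular":[0,0,0]},{"linear":[0.028,-0.002,0.41],"angular":[0,0,0]}]'

```text
t: 43.13
ee_pos: [0.5337, -0.0946, 0.0494]
eef_rot: [[0.997, 0.08, -0.002], [0.08, -0.997, 0.001], [-0.002, -0.001, -1.0]]
wrist_force: [-0.9, 0.4, -0.8]
finger_gap: 0.0199
grip_force: 20.0
```

Request:
drive_tool --deltas '[{"linear":[0,0,0.006],"angular":[0,0,0]},{"linear":[0,0,0.012],"angular":[0,0,0]},{"linear":[0,0,0.018],"angular":[0,0,0]},{"linear":[0,0,0.024],"angular":[0,0,0]},{"linear":[0,0,0.028],"angular":[0,0,0]}]'

```text
t: 43.55
ee_pos: [0.535, -0.0962, 0.0486]
eef_rot: [[0.997, 0.076, 0.001], [0.076, -0.997, -0.0], [0.001, 0.0, -1.0]]
wrist_force: [-4.6, 1.8, 10.9]
finger_gap: 0.0195
grip_force: 20.0
```

Request:
drive_tool --deltas '[{"linear":[0,0,0],"angular":[0,0,0]},{"linear":[0,0,0],"angular":[0,0,0]},{"linear":[0,0,0],"angular":[0,0,0]},{"linear":[0,0,0],"angular":[0,0,0]},{"linear":[0,0,0],"angular":[0,0,0]}]'

```text
t: 43.97
ee_pos: [0.5349, -0.0962, 0.0486]
eef_rot: [[0.997, 0.075, 0.001], [0.075, -0.997, -0.0], [0.001, 0.0, -1.0]]
wrist_force: [-2.0, 1.5, 6.0]
finger_gap: 0.0196
grip_force: 20.0
```

Release, lift, then swing away so the whole scene is visible.

Request:
drive_tool --deltas '[{"linear":[0,0,0],"angular":[0,0,0]},{"linear":[0,0,0],"angular":[0,0,0]},{"linear":[0,0,0],"angular":[0,0,0]},{"linear":[0,0,0],"angular":[0,0,0]},{"linear":[0,0,0],"angular":[0,0,0]}]' --hand 0.42

```text
t: 44.38
ee_pos: [0.5342, -0.0961, 0.0472]
eef_rot: [[0.997, 0.075, -0.0], [0.075, -0.997, 0.0], [-0.0, -0.0, -1.0]]
wrist_force: [-0.0, -0.0, 0.5]
finger_gap: 0.0388
grip_force: 0.0
```

Request:
drive_tool --deltas '[{"linear":[0,0,-0.1],"angular":[0,0,0]},{"linear":[0,0,-0.3],"angular":[0,0,0]},{"linear":[0,0,-0.5],"angular":[0,0,0]},{"linear":[0,0,-0.7],"angular":[0,0,0]},{"linear":[0,0,-0.8],"angular":[0,0,0]}]'

```text
t: 44.8
ee_pos: [0.5359, -0.0965, 0.1476]
eef_rot: [[0.997, 0.075, 0.005], [0.075, -0.997, -0.001], [0.004, 0.002, -1.0]]
wrist_force: [0.9, -0.6, 0.3]
finger_gap: 0.0395
grip_force: 0.0
```

Request:
drive_tool --deltas '[{"linear":[-0.2,-0.9,-0.1],"angular":[0,0,0]},{"linear":[-0.2,-0.9,-0.1],"angular":[0,0,0]},{"linear":[-0.2,-0.9,-0.1],"angular":[0,0,0]},{"linear":[-0.2,-0.9,-0.1],"angular":[0,0,0]},{"linear":[-0.2,-0.9,-0.1],"angular":[0,0,0]}]'

```text
t: 45.22
ee_pos: [0.502, 0.011, 0.1557]
eef_rot: [[0.997, 0.078, 0.001], [0.078, -0.997, -0.0], [0.001, 0.0, -1.0]]
wrist_force: [-0.5, 0.0, -0.0]
finger_gap: 0.0388
grip_force: 0.0
```

Request:
drive_tool --deltas '[{"linear":[-0.1,-0.4,0],"angular":[0,0,0]},{"linear":[-0.1,-0.4,0],"angular":[0,0,0]},{"linear":[-0.1,-0.4,0],"angular":[0,0,0]},{"linear":[-0.1,-0.4,0],"angular":[0,0,0]},{"linear":[-0.1,-0.4,0],"angular":[0,0,0]}]'

```text
t: 45.63
ee_pos: [0.487, 0.0556, 0.1552]
eef_rot: [[0.997, 0.075, 0.0], [0.075, -0.997, -0.001], [-0.0, 0.001, -1.0]]
wrist_force: [0.9, 0.5, 0.1]
finger_gap: 0.0389
grip_force: 0.0
```

```bash
python3 - <<'E'
from h import *
t=snapshot("top");cv2.imwrite("pics/t15.png",t);s=snapshot("side");cv2.imwrite("pics/s15.png",s)
a=cv2.resize(t[160:230,290:460],(800,330),interpolation=cv2.INTER_CUBIC)
b=cv2.resize(t[120:280,100:300],(338,270),interpolation=cv2.INTER_CUBIC);c=cv2.resize(s[85:175,225:379],(462,270),interpolation=cv2.INTER_CUBIC)
cv2.imwrite("pics/c7.png",np.vstack([a,np.hstack([b,c])]))
# casts on the rail by fitting the side faces: mask=amber minus rail
for s_ in(-.135,-.065,0,.065,.13):
    g=slot(s_); best=None
    hs=cv2.cvtColor(t,cv2.COLOR_BGR2HSV);m=cv2.inRange(hs,(12,60,90),(45,255,255));
    w=cv2.dilate(cv2.resize(boxmask("top",*g,RY,.05,(.085,.036,.03)),(512,384)),np.ones((1,1)));mm=(m*(w>0)).astype(np.uint8)
    rail=cv2.resize(boxmask("top",*RC,RY,.0395,(.022,.35,.001)),(512,384))>0
    M=cv2.resize(mm,None,fx=4,fy=4)>100; ok=~(cv2.resize(rail.astype(np.uint8),None,fx=4,fy=4)>0)
    def cost(p):
        b=(boxmask("top",p[0],p[1],p[2],.05)>0)&ok; A=M&ok; return 1-(b&A).sum()/(b|A).sum()
    p0=np.array([*g,RY]); r=minimize(cost,p0,method="Nelder-Mead",options=dict(initial_simplex=p0+np.array([[0,0,0],[.006,0,0],[0,.006,0],[0,0,.1]]),maxiter=90))
    d=r.x[:2]-RC; c,sn=np.cos(RY),np.sin(RY); print("rail frame x,y,yaw",(d@[c,sn]).round(4),(d@[-sn,c]).round(4),(r.x[2]-RY).round(3),"iou",round(1-r.fun,2))
E
```

```text
rail frame x,y,yaw -0.0037 -0.1351 -0.004 iou 0.94
rail frame x,y,yaw 0.0094 -0.0538 0.012 iou 0.53
rail frame x,y,yaw -0.0009 -0.0011 0.061 iou 0.73
rail frame x,y,yaw -0.0002 0.0595 0.029 iou 0.64
rail frame x,y,yaw -0.0 0.13 0.0 iou 0.0
```

View pics/c7.png

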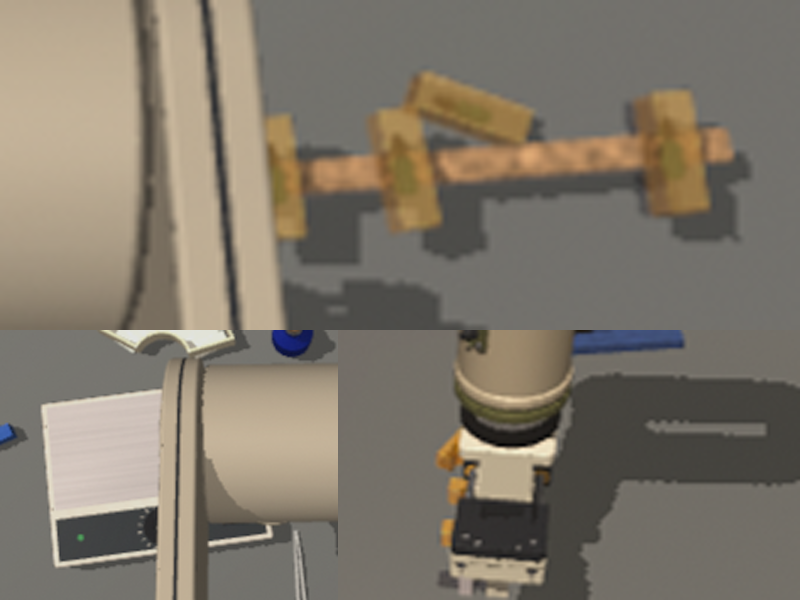

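Top crop: the cast at slot −65 mm was knocked off and now lies beside the rail at about (470,108). The others are still up. I'll clear the arm and measure.

Request:
drive_tool --deltas '[{"linear":[0.1,-0.9,0],"angular":[0,0,-0.2]},{"linear":[0.1,-0.9,0],"angular":[0,0,-0.2]},{"linear":[0.1,-0.9,0],"angular":[0,0,-0.2]},{"linear":[0.1,-0.9,0],"angular":[0,0,-0.2]},{"linear":[0.1,-0.9,0],"angular":[0,0,-0.2]}]'

```text
t: 46.15
ee_pos: [0.4906, 0.1657, 0.1551]
eef_rot: [[0.925, 0.381, -0.0], [0.381, -0.925, -0.0], [-0.001, 0.0, -1.0]]
wrist_force: [0.3, -0.3, -0.7]
finger_gap: 0.0389
grip_force: 0.0
```

Request:
drive_tool --deltas '[{"linear":[0,-0.9,0],"angular":[0,0,0]},{"linear":[0,-0.9,0],"angular":[0,0,0]},{"linear":[0,-0.9,0],"angular":[0,0,0]},{"linear":[0,-0.9,0],"angular":[0,0,0]},{"linear":[0,-0.9,0],"angular":[0,0,0]}]'

```text
t: 46.57
ee_pos: [0.4495, 0.2647, 0.1552]
eef_rot: [[0.925, 0.38, 0.0], [0.38, -0.925, -0.001], [-0.0, 0.001, -1.0]]
wrist_force: [0.1, -1.4, -0.7]
finger_gap: 0.0392
grip_force: 0.0
```

```bash
python3 - <<'E'
from h import *
t=snapshot("top");cv2.imwrite("pics/t16.png",t);s=snapshot("side");cv2.imwrite("pics/s16.png",s);print(get_obs()["ee_pos"])
a=cv2.resize(t[160:230,290:460],(800,330),interpolation=cv2.INTER_CUBIC)
c=cv2.resize(s[85:175,225:345],(360,270),interpolation=cv2.INTER_CUBIC);b=cv2.resize(t[200:265,120:226],(440,270),interpolation=cv2.INTER_CUBIC)
cv2.imwrite("pics/c8.png",np.vstack([a,np.hstack([b,c])]))
E
```

```text
[0.4501195  0.26368365 0.15518037]
```

View pics/c8.png

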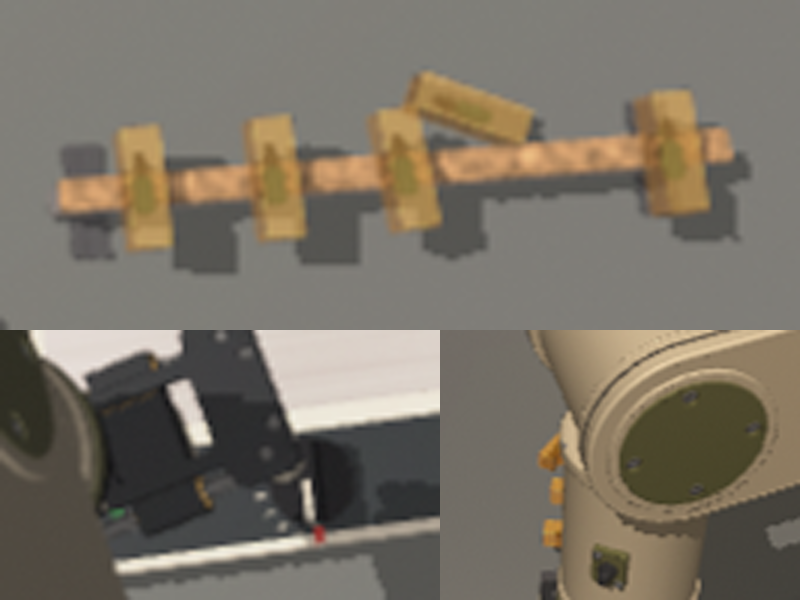

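```bash
python3 - <<'E'
from h import *
t=cv2.imread("pics/t16.png");hs=cv2.cvtColor(t,cv2.COLOR_BGR2HSV);m=cv2.inRange(hs,(12,60,90),(45,255,255))
k=lambda a,b:(290+a/4.706,160+b/4.714)
poly=np.array([k(408,60),k(560,105),k(545,143),k(500,141),k(432,125),k(425,112),k(404,108)]).astype(np.int32)
w=np.zeros_like(m);cv2.fillPoly(w,[poly],255);mm=m&w
print(mm.sum()/255)
for zc in(.01,.02,.03):
    a=unproj("top",*k(470,107),zc+.01);p,q=fit("top",mm,zc,np.array([a[0],a[1],-1.2])); 
    c,s=np.cos(RY),np.sin(RY);d=p[:2]-RC;print(zc,p.round(4),round(q,3),"rail frame",(d@[c,s]).round(4),(d@[-s,c]).round(4),(p[2]-RY).round(3))
# distance of corners to rail face x=.008 for zc=.01
    for A in(-.03,0,.03):
        for B in(-.01,.01):
            X=p[:2]+A*np.array([np.cos(p[2]),np.sin(p[2])])+B*np.array([-np.sin(p[2]),np.cos(p[2])])-RC
            print("  ",A,B,(X@[c,s]).round(4),(X@[-s,c]).round(4))
for s_ in(0,.065,.13):
    g=slot(s_);wm=cv2.resize(boxmask("top",*g,RY,.05,(.075,.04,.03)),(512,384));M0=cv2.resize((m&~w)*(wm>0),None,fx=4,fy=4)>100
    ok=~(boxmask("top",*RC,RY,.0395,(.022,.35,.001))>0)&~(cv2.resize(w,None,fx=4,fy=4)>0)
    def cost(p):
        b=(boxmask("top",p[0],p[1],p[2],.05)>0)&ok;A=M0&ok;return 1-(b&A).sum()/(b|A).sum()
    p0=np.array([*g,RY]);r=minimize(cost,p0,method="Nelder-Mead",options=dict(initial_simplex=p0+np.array([[0,0,0],[.006,0,0],[0,.006,0],[0,0,.1]]),maxiter=90))
    d=r.x[:2]-RC;print("on rail",(d@[c,s]).round(4),(d@[-s,c]).round(4),(r.x[2]-RY).round(3),round(1-r.fun,2))
E
```

```text
259.0
0.01 [ 0.5788 -0.2762 -1.9176] 0.888 rail frame 0.0318 -0.0537 -1.991
   -0.03 -0.01 0.0349 -0.0222
   -0.03 0.01 0.0532 -0.0304
   0 -0.01 0.0227 -0.0496
   0 0.01 0.041 -0.0578
   0.03 -0.01 0.0105 -0.077
   0.03 0.01 0.0287 -0.0852
0.02 [ 0.5767 -0.2723 -1.9107] 0.877 rail frame 0.03 -0.0496 -1.984
   -0.03 -0.01 0.0329 -0.0181
   -0.03 0.01 0.0512 -0.0261
   0 -0.01 0.0209 -0.0456
   0 0.01 0.0392 -0.0536
   0.03 -0.01 0.0088 -0.0731
   0.03 0.01 0.0271 -0.0811
0.03 [ 0.5758 -0.268  -1.8882] 0.862 rail frame 0.0295 -0.0452 -1.962
   -0.03 -0.01 0.0317 -0.0137
   -0.03 0.01 0.0502 -0.0213
   0 -0.01 0.0202 -0.0414
   0 0.01 0.0387 -0.0491
   0.03 -0.01 0.0088 -0.0692
   0.03 0.01 0.0273 -0.0768
on rail -0.0012 -0.001 0.055 0.95
on rail -0.0009 0.0638 0.019 0.93
on rail -0.0006 0.1288 0.006 0.93
```

The fallen cast lies flat on the desk at (0.579, −0.276), one corner about 2 mm from the rail. The other four are well centred, within 4 mm and 0.06 rad. There is no room for a finger on its rail side, so I'll grip it end to end, offset outward, draw it away from the rail, then regrip it across.

```bash
python3 -c "
from h import *
plan([('a',.588,-.2774,.13,-.347)])"
```

```text
t 46.7 tcp [0.4501 0.2637 0.1552] psi 0.388 gap 0.0388 tilt [ 0.0002 -0.0009]
a L [-0.107, 0.768, 0.035] A 0.078
a L [-0.012, 0.775, 0.035] A 0.078
a L [0.083, 0.771, 0.035] A 0.078
a L [0.176, 0.755, 0.035] A 0.078
a L [0.267, 0.729, 0.035] A 0.078
a L [0.354, 0.69, 0.035] A 0.078
```

Request:
drive_tool --deltas '[{"linear":[-0.107,0.768,0.035],"angular":[0,0,0.078]},{"linear":[-0.107,0.768,0.035],"angular":[0,0,0.078]},{"linear":[-0.107,0.768,0.035],"angular":[0,0,0.078]},{"linear":[-0.107,0.768,0.035],"angular":[0,0,0.078]},{"linear":[-0.107,0.768,0.035],"angular":[0,0,0.078]}]' --hand 0.74

```text
t: 47.08
ee_pos: [0.4731, 0.1736, 0.1511]
eef_rot: [[0.966, 0.26, 0.0], [0.26, -0.966, 0.0], [0.0, -0.0, -1.0]]
wrist_force: [-0.4, 0.3, -0.3]
finger_gap: 0.0663
grip_force: 0.0
```

Request:
drive_tool --deltas '[{"linear":[-0.012,0.775,0.035],"angular":[0,0,0.078]},{"linear":[-0.012,0.775,0.035],"angular":[0,0,0.078]},{"linear":[-0.012,0.775,0.035],"angular":[0,0,0.078]},{"linear":[-0.012,0.775,0.035],"angular":[0,0,0.078]},{"linear":[-0.012,0.775,0.035],"angular":[0,0,0.078]}]'

```text
t: 47.5
ee_pos: [0.4957, 0.0854, 0.1469]
eef_rot: [[0.99, 0.143, -0.0], [0.143, -0.99, 0.001], [-0.0, -0.001, -1.0]]
wrist_force: [-0.6, -0.3, -0.3]
finger_gap: 0.0686
grip_force: 0.0
```

Request:
drive_tool --deltas '[{"linear":[0.083,0.771,0.035],"angular":[0,0,0.078]},{"linear":[0.083,0.771,0.035],"angular":[0,0,0.078]},{"linear":[0.083,0.771,0.035],"angular":[0,0,0.078]},{"linear":[0.083,0.771,0.035],"angular":[0,0,0.078]},{"linear":[0.083,0.771,0.035],"angular":[0,0,0.078]}]'

```text
t: 47.92
ee_pos: [0.5188, -0.0038, 0.1426]
eef_rot: [[1.0, 0.022, -0.0], [0.022, -1.0, 0.001], [-0.0, -0.001, -1.0]]
wrist_force: [-0.8, 0.6, 0.2]
finger_gap: 0.0694
grip_force: 0.0
```

Request:
drive_tool --deltas '[{"linear":[0.176,0.755,0.035],"angular":[0,0,0.078]},{"linear":[0.176,0.755,0.035],"angular":[0,0,0.078]},{"linear":[0.176,0.755,0.035],"angular":[0,0,0.078]},{"linear":[0.176,0.755,0.035],"angular":[0,0,0.078]},{"linear":[0.176,0.755,0.035],"angular":[0,0,0.078]}]'

```text
t: 48.33
ee_pos: [0.5419, -0.0935, 0.1383]
eef_rot: [[0.995, -0.1, -0.001], [-0.1, -0.995, 0.001], [-0.001, -0.001, -1.0]]
wrist_force: [0.0, 0.8, 0.2]
finger_gap: 0.0687
grip_force: 0.0
```

Request:
drive_tool --deltas '[{"linear":[0.267,0.729,0.035],"angular":[0,0,0.078]},{"linear":[0.267,0.729,0.035],"angular":[0,0,0.078]},{"linear":[0.267,0.729,0.035],"angular":[0,0,0.078]},{"linear":[0.267,0.729,0.035],"angular":[0,0,0.078]},{"linear":[0.267,0.729,0.035],"angular":[0,0,0.078]}]'

```text
t: 48.75
ee_pos: [0.5651, -0.1835, 0.1341]
eef_rot: [[0.975, -0.22, -0.001], [-0.22, -0.975, 0.001], [-0.001, -0.001, -1.0]]
wrist_force: [0.5, 0.2, 0.5]
finger_gap: 0.0687
grip_force: 0.0
```

Request:
drive_tool --deltas '[{"linear":[0.354,0.69,0.035],"angular":[0,0,0.078]},{"linear":[0.354,0.69,0.035],"angular":[0,0,0.078]},{"linear":[0.354,0.69,0.035],"angular":[0,0,0.078]},{"linear":[0.354,0.69,0.035],"angular":[0,0,0.078]},{"linear":[0.354,0.69,0.035],"angular":[0,0,0.078]}]'

```text
t: 49.17
ee_pos: [0.5883, -0.2734, 0.1299]
eef_rot: [[0.941, -0.338, -0.001], [-0.338, -0.941, 0.001], [-0.001, -0.001, -1.0]]
wrist_force: [-0.2, 0.5, -0.2]
finger_gap: 0.0686
grip_force: 0.0
```

```bash
python3 - <<'E'
from h import *
s=snapshot("side");cv2.imwrite("pics/s17.png",s)
cv2.imwrite("pics/c9.png",cv2.resize(s[60:180,220:340],(600,600),interpolation=cv2.INTER_CUBIC))
plan([('d',.588,-.2774,.052,-.347),('e',.588,-.2774,.009,-.347)])
E
```

```text
t 49.2 tcp [ 0.5883 -0.273   0.13  ] psi -0.344 gap 0.0685 tilt [-0.0005  0.0013]
d L [0.01, 0.035, 0.65] A 0.002
e L [0.0, 0.0, 0.358] A 0.0
```

View pics/c9.png

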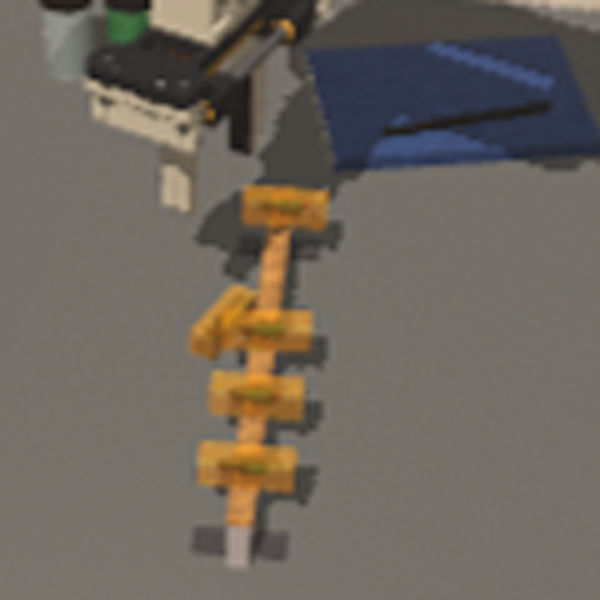

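Side crop: the fallen cast runs from (250,295) to (205,345) beside the third one. The gripper is above it and nothing blocks the way. I'll cross-check its pose in this view.

```bash
python3 - <<'E'
from h import *
s=cv2.imread("pics/s17.png");m=amber(s)
k=lambda a,b:(220+a/5,60+b/5)
poly=np.array([k(236,280),k(265,292),k(240,318),k(232,345),k(212,365),k(180,350)]).astype(np.int32)
w=np.zeros_like(m);cv2.fillPoly(w,[poly],255);mm=m&w
M=cv2.resize(mm,None,fx=4,fy=4)>100
occ=(boxmask("side",*slot(-.001),RY+.055,.05,(.062,.022,.02))>0)|(boxmask("side",*RC,RY,.0395,(.016,.34,.001))>0)
def cost(p):
    b=(boxmask("side",p[0],p[1],p[2],.01)>0)&~occ;A=M&~occ;return 1-(b&A).sum()/(b|A).sum()
g=np.array([.5788,-.2762,-1.9176]);r=minimize(cost,g,method="Nelder-Mead",options=dict(initial_simplex=g+np.array([[0,0,0],[.008,0,0],[0,.008,0],[0,0,.2]]),maxiter=120))
print(mm.sum()/255,cost(g),r.x,r.fun)
E
```

```text
115.0 0.2093918398768283 [ 0.57627743 -0.27491488 -1.91400938] 0.12126537785588754
```

Request:
drive_tool --deltas '[{"linear":[0.005,0.02,0.2],"angular":[0,0,0]},{"linear":[0.005,0.025,0.4],"angular":[0,0,0]},{"linear":[0.005,0.025,0.55],"angular":[0,0,0]},{"linear":[0.005,0.025,0.6],"angular":[0,0,0]},{"linear":[0.005,0.025,0.6],"angular":[0,0,0]}]'

```text
t: 49.63
ee_pos: [0.5864, -0.2757, 0.056]
eef_rot: [[0.942, -0.337, -0.004], [-0.337, -0.942, 0.002], [-0.004, -0.001, -1.0]]
wrist_force: [-0.7, 0.9, -0.1]
finger_gap: 0.0686
grip_force: 0.0
```

Request:
drive_tool --deltas '[{"linear":[0,0,0],"angular":[0,0,0]},{"linear":[0,0,0],"angular":[0,0,0]},{"linear":[0,0,0],"angular":[0,0,0]},{"linear":[0,0,0],"angular":[0,0,0]},{"linear":[0,0,0],"angular":[0,0,0]}]'

```text
t: 50.05
ee_pos: [0.5884, -0.2789, 0.0592]
eef_rot: [[0.941, -0.339, 0.001], [-0.339, -0.941, -0.001], [0.002, 0.0, -1.0]]
wrist_force: [0.3, 0.3, 0.4]
finger_gap: 0.0688
grip_force: 0.0
```

```bash
python3 - <<'E'
from h import *
plan([('e',.5877,-.2771,.010,-.345)])
E
```

```text
t 50.0 tcp [ 0.5884 -0.2789  0.0592] psi -0.346 gap 0.0688 tilt [ 0.0014 -0.0008]
e L [-0.01, -0.013, 0.41] A -0.0
```

Request:
drive_tool --deltas '[{"linear":[-0.002,-0.013,0.1],"angular":[0,0,0]},{"linear":[-0.002,-0.013,0.2],"angular":[0,0,0]},{"linear":[-0.002,-0.013,0.3],"angular":[0,0,0]},{"linear":[-0.002,-0.013,0.38],"angular":[0,0,0]},{"linear":[-0.002,-0.013,0.4],"angular":[0,0,0]}]'

```text
t: 50.47
ee_pos: [0.5858, -0.2758, 0.0061]
eef_rot: [[0.941, -0.339, -0.005], [-0.339, -0.941, 0.003], [-0.005, -0.001, -1.0]]
wrist_force: [-0.1, -0.0, -1.3]
finger_gap: 0.0688
grip_force: 0.0
```

Request:
drive_tool --deltas '[{"linear":[0,0,0],"angular":[0,0,0]},{"linear":[0,0,0],"angular":[0,0,0]},{"linear":[0,0,0],"angular":[0,0,0]},{"linear":[0,0,0],"angular":[0,0,0]},{"linear":[0,0,0],"angular":[0,0,0]}]' --hand 0.5 --newtons 12

```text
t: 50.88
ee_pos: [0.5886, -0.2773, 0.0108]
eef_rot: [[0.941, -0.339, 0.001], [-0.339, -0.941, -0.001], [0.001, 0.0, -1.0]]
wrist_force: [0.3, 0.0, 0.2]
finger_gap: 0.0601
grip_force: 12.0
```

Gripped end to end at 60 mm. Draw it outward.

Request:
drive_tool --deltas '[{"linear":[0.0,0,-0.03],"angular":[0,0,0]},{"linear":[0.12,0,-0.04],"angular":[0,0,0]},{"linear":[0.24,0,-0.04],"angular":[0,0,0]},{"linear":[0.36,0,-0.04],"angular":[0,0,0]},{"linear":[0.42,0,-0.04],"angular":[0,0,0]}]'

```text
t: 51.3
ee_pos: [0.637, -0.2947, 0.0159]
eef_rot: [[0.941, -0.339, 0.002], [-0.339, -0.941, -0.001], [0.002, 0.0, -1.0]]
wrist_force: [0.4, -0.3, 0.6]
finger_gap: 0.0595
grip_force: 12.0
```

Request:
drive_tool --deltas '[{"linear":[0,0,0.01],"angular":[0,0,0]},{"linear":[0,0,0.025],"angular":[0,0,0]},{"linear":[0,0,0.035],"angular":[0,0,0]},{"linear":[0,0,0.04],"angular":[0,0,0]},{"linear":[0,0,0.04],"angular":[0,0,0]}]'

```text
t: 51.72
ee_pos: [0.6348, -0.2938, 0.0098]
eef_rot: [[0.941, -0.339, -0.001], [-0.339, -0.941, 0.0], [-0.001, -0.0, -1.0]]
wrist_force: [-0.2, 1.4, -0.2]
finger_gap: 0.0597
grip_force: 12.0
```

Request:
drive_tool --deltas '[{"linear":[0,0,0],"angular":[0,0,0]},{"linear":[0,0,0],"angular":[0,0,0]},{"linear":[0,0,0],"angular":[0,0,0]},{"linear":[0,0,0],"angular":[0,0,0]},{"linear":[0,0,0],"angular":[0,0,0]}]' --hand 0.74

```text
t: 52.13
ee_pos: [0.6355, -0.2942, 0.0102]
eef_rot: [[0.941, -0.339, 0.0], [-0.339, -0.941, -0.0], [0.0, 0.0, -1.0]]
wrist_force: [0.6, 0.8, -0.1]
finger_gap: 0.0687
grip_force: 0.0
```

Request:
drive_tool --deltas '[{"linear":[0,0,-0.15],"angular":[0,0,0]},{"linear":[0,0,-0.4],"angular":[0,0,0]},{"linear":[0,0,-0.7],"angular":[0,0,0]},{"linear":[0,0,-0.9],"angular":[0,0,0]},{"linear":[0,0,-0.95],"angular":[0,0,0]}]'

```text
t: 52.55
ee_pos: [0.6384, -0.2957, 0.1309]
eef_rot: [[0.941, -0.339, 0.008], [-0.339, -0.941, -0.004], [0.009, 0.001, -1.0]]
wrist_force: [0.1, -0.7, 2.5]
finger_gap: 0.0689
grip_force: 0.0
```

```bash
python3 - <<'E'
from h import *
plan([('back',.53,-.1,.15,-.345)])
s=snapshot("side");cv2.imwrite("pics/s18.png",s)
for r in casts("side",s,.01,(220,80,300,165)): print(*r)
E
```

```text
t 52.5 tcp [ 0.6384 -0.2957  0.1309] psi -0.345 gap 0.0689 tilt [ 0.0079 -0.0044]
back L [-0.467, -0.409, -0.053] A -0.0
back L [-0.468, -0.41, -0.053] A -0.0
back L [-0.467, -0.409, -0.053] A -0.0
[272. 131.] 858 [ 0.5472 -0.2465 -0.947 ] 0.13
```

```bash
python3 - <<'E'
from h import *
plan([('back',.56,-.12,.15,1.224)])
E
```

```text
t 52.6 tcp [ 0.6381 -0.2955  0.1298] psi -0.346 gap 0.0687 tilt [ 0.0072 -0.004 ]
back L [-0.369, -0.385, -0.056] A -0.333
back L [-0.128, -0.519, -0.056] A -0.333
back L [0.149, -0.512, -0.056] A -0.333
```

Request:
drive_tool --deltas '[{"linear":[-0.369,-0.385,-0.056],"angular":[0,0,-0.333]},{"linear":[-0.369,-0.385,-0.056],"angular":[0,0,-0.333]},{"linear":[-0.369,-0.385,-0.056],"angular":[0,0,-0.333]},{"linear":[-0.369,-0.385,-0.056],"angular":[0,0,-0.333]},{"linear":[-0.369,-0.385,-0.056],"angular":[0,0,-0.333]}]' --hand 0.42

```text
t: 53.02
ee_pos: [0.6086, -0.2347, 0.1289]
eef_rot: [[0.983, 0.183, -0.002], [0.183, -0.983, 0.001], [-0.002, -0.001, -1.0]]
wrist_force: [0.5, -0.6, -0.1]
finger_gap: 0.0413
grip_force: 0.0
```

Request:
drive_tool --deltas '[{"linear":[-0.128,-0.519,-0.056],"angular":[0,0,-0.333]},{"linear":[-0.128,-0.519,-0.056],"angular":[0,0,-0.333]},{"linear":[-0.128,-0.519,-0.056],"angular":[0,0,-0.333]},{"linear":[-0.128,-0.519,-0.056],"angular":[0,0,-0.333]},{"linear":[-0.128,-0.519,-0.056],"angular":[0,0,-0.333]}]'

```text
t: 53.43
ee_pos: [0.5828, -0.1766, 0.1363]
eef_rot: [[0.762, 0.647, -0.001], [0.647, -0.762, 0.001], [-0.001, -0.001, -1.0]]
wrist_force: [-0.0, 0.6, -0.4]
finger_gap: 0.039
grip_force: 0.0
```

Request:
drive_tool --deltas '[{"linear":[0.149,-0.512,-0.056],"angular":[0,0,-0.333]},{"linear":[0.149,-0.512,-0.056],"angular":[0,0,-0.333]},{"linear":[0.149,-0.512,-0.056],"angular":[0,0,-0.333]},{"linear":[0.149,-0.512,-0.056],"angular":[0,0,-0.333]},{"linear":[0.149,-0.512,-0.056],"angular":[0,0,-0.333]}]'

```text
t: 53.85
ee_pos: [0.5571, -0.1184, 0.1435]
eef_rot: [[0.339, 0.941, -0.001], [0.941, -0.339, 0.0], [-0.0, -0.001, -1.0]]
wrist_force: [0.2, -0.1, 0.3]
finger_gap: 0.0391
grip_force: 0.0
```

```bash
python3 - <<'E'
from h import *
for n in("top","side"):
    s=snapshot(n);cv2.imwrite(f"pics/{n}19.png",s); u,v=proj(n,[.6256,-.2906,.01]).astype(int); print(n,u,v)
    for r in casts(n,s,.01,(u-15,v-15,u+15,v+15)): print(*r)
t=cv2.imread("pics/top19.png");cv2.imwrite("pics/c10.png",cv2.resize(t[140:230,290:460],(800,424),interpolation=cv2.INTER_CUBIC))
plan([('a',.6256,-.2906,.1,1.224)])
E
```

```text
top 393 164
side 251 119
t 54.0 tcp [ 0.5572 -0.1188  0.1436] psi 1.217 gap 0.0392 tilt [-0.0008  0.0002]
a L [-0.573, 0.515, 0.182] A -0.002
a L [-0.574, 0.513, 0.181] A -0.002
```

View pics/c10.png

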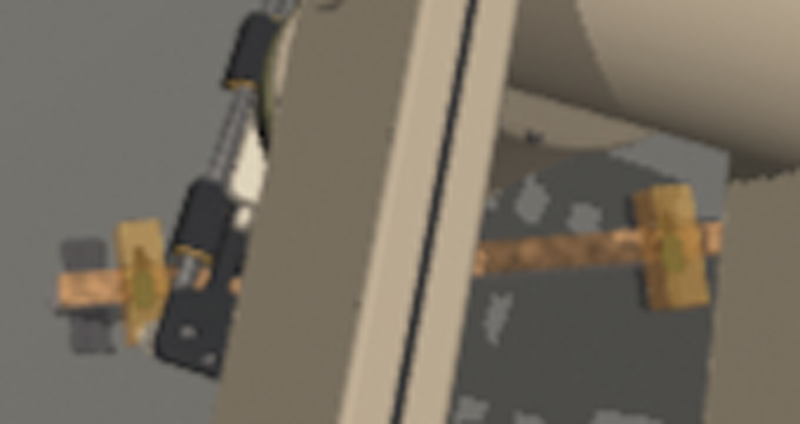

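The arm hides the spot in this crop; only casts at (145,280) and (678,245) are visible. Moving further aside.

Request:
drive_tool --deltas '[{"linear":[0.9,-0.3,0],"angular":[0,0,0]},{"linear":[0.9,-0.3,0],"angular":[0,0,0]},{"linear":[0.9,-0.3,0],"angular":[0,0,0]},{"linear":[0.9,-0.3,0],"angular":[0,0,0]},{"linear":[0.9,-0.3,0],"angular":[0,0,0]}]'

```text
t: 54.37
ee_pos: [0.5603, -0.0037, 0.1439]
eef_rot: [[0.343, 0.939, -0.0], [0.939, -0.343, -0.0], [-0.0, -0.0, -1.0]]
wrist_force: [0.4, -1.1, 0.1]
finger_gap: 0.039
grip_force: 0.0
```

Request:
drive_tool --deltas '[{"linear":[0.9,-0.3,0],"angular":[0,0,0]},{"linear":[0.9,-0.3,0],"angular":[0,0,0]},{"linear":[0.9,-0.3,0],"angular":[0,0,0]},{"linear":[0.9,-0.3,0],"angular":[0,0,0]},{"linear":[0.9,-0.3,0],"angular":[0,0,0]}]'

```text
t: 54.78
ee_pos: [0.5634, 0.1089, 0.1439]
eef_rot: [[0.342, 0.94, -0.0], [0.94, -0.342, -0.001], [-0.001, -0.0, -1.0]]
wrist_force: [-0.7, -0.5, -0.4]
finger_gap: 0.039
grip_force: 0.0
```

```bash
python3 - <<'E'
from h import *
for n in("top","side"):
    s=snapshot(n);cv2.imwrite(f"pics/{n}20.png",s); u,v=proj(n,[.6256,-.2906,.01]).astype(int); print(n,u,v)
    for r in casts(n,s,.01,(u-15,v-15,u+15,v+15)): print(*r)
plan([('a',.6256,-.2906,.1,1.224)])
E
```

```text
top 393 164
[394. 164.] 250 [ 0.626  -0.292   1.2503] 0.9
side 251 119
t 54.9 tcp [0.5634 0.1073 0.144 ] psi 1.221 gap 0.0387 tilt [-0.0003 -0.0008]
a L [-0.587, 0.325, 0.073] A -0.0
a L [-0.588, 0.325, 0.073] A -0.0
a L [-0.587, 0.325, 0.074] A -0.0
a L [-0.588, 0.324, 0.073] A -0.0
a L [-0.587, 0.325, 0.074] A -0.0
```

Request:
drive_tool --deltas '[{"linear":[-0.587,0.325,0.03],"angular":[0,0,0]},{"linear":[-0.587,0.325,0.03],"angular":[0,0,0]},{"linear":[-0.587,0.325,0.03],"angular":[0,0,0]},{"linear":[-0.587,0.325,0.03],"angular":[0,0,0]},{"linear":[-0.587,0.325,0.03],"angular":[0,0,0]}]'

```text
t: 55.3
ee_pos: [0.5758, 0.0279, 0.1405]
eef_rot: [[0.344, 0.939, -0.0], [0.939, -0.344, 0.0], [0.0, -0.0, -1.0]]
wrist_force: [0.3, 0.0, -0.2]
finger_gap: 0.039
grip_force: 0.0
```

Request:
drive_tool --deltas '[{"linear":[-0.587,0.325,0.03],"angular":[0,0,0]},{"linear":[-0.587,0.325,0.03],"angular":[0,0,0]},{"linear":[-0.587,0.325,0.03],"angular":[0,0,0]},{"linear":[-0.587,0.325,0.03],"angular":[0,0,0]},{"linear":[-0.587,0.325,0.03],"angular":[0,0,0]}]'

```text
t: 55.72
ee_pos: [0.5885, -0.0494, 0.137]
eef_rot: [[0.341, 0.94, -0.0], [0.94, -0.341, 0.001], [0.0, -0.0, -1.0]]
wrist_force: [-0.6, 0.6, -0.0]
finger_gap: 0.0391
grip_force: 0.0
```

Request:
drive_tool --deltas '[{"linear":[-0.587,0.325,0.03],"angular":[0,0,0]},{"linear":[-0.587,0.325,0.03],"angular":[0,0,0]},{"linear":[-0.587,0.325,0.03],"angular":[0,0,0]},{"linear":[-0.587,0.325,0.03],"angular":[0,0,0]},{"linear":[-0.587,0.325,0.03],"angular":[0,0,0]}]'

```text
t: 56.13
ee_pos: [0.6013, -0.128, 0.1333]
eef_rot: [[0.34, 0.941, -0.0], [0.941, -0.34, 0.001], [0.001, -0.001, -1.0]]
wrist_force: [0.6, 0.7, -0.8]
finger_gap: 0.0391
grip_force: 0.0
```

Request:
drive_tool --deltas '[{"linear":[-0.587,0.325,0.03],"angular":[0,0,0]},{"linear":[-0.587,0.325,0.03],"angular":[0,0,0]},{"linear":[-0.587,0.325,0.03],"angular":[0,0,0]},{"linear":[-0.587,0.325,0.03],"angular":[0,0,0]},{"linear":[-0.587,0.325,0.03],"angular":[0,0,0]}]'

```text
t: 56.55
ee_pos: [0.6141, -0.2071, 0.1297]
eef_rot: [[0.339, 0.941, -0.0], [0.941, -0.339, 0.001], [0.001, -0.001, -1.0]]
wrist_force: [0.4, -0.2, 0.6]
finger_gap: 0.0393
grip_force: 0.0
```

Request:
drive_tool --deltas '[{"linear":[-0.3,0.16,0.03],"angular":[0,0,-0.013]},{"linear":[-0.45,0.25,0.03],"angular":[0,0,-0.013]},{"linear":[-0.587,0.325,0.03],"angular":[0,0,-0.013]},{"linear":[-0.587,0.325,0.03],"angular":[0,0,-0.013]},{"linear":[-0.587,0.325,0.03],"angular":[0,0,-0.013]}]'

```text
t: 56.97
ee_pos: [0.627, -0.2871, 0.1262]
eef_rot: [[0.32, 0.947, -0.0], [0.947, -0.32, 0.001], [0.001, -0.0, -1.0]]
wrist_force: [-0.7, -0.3, 0.3]
finger_gap: 0.0389
grip_force: 0.0
```

```bash
python3 - <<'E'
from h import *
plan([('d',.626,-.2915,.055,1.242),('d',.626,-.2915,.009,1.242)])
E
```

```text
t 57.0 tcp [ 0.627  -0.2871  0.1262] psi 1.245 gap 0.0389 tilt [-0.      0.0007]
d L [-0.037, 0.003, 0.594] A 0.002
d L [-0.0, 0.0, 0.383] A -0.0
```

Request:
drive_tool --deltas '[{"linear":[-0.03,0.003,0.2],"angular":[0,0,0]},{"linear":[-0.03,0.003,0.4],"angular":[0,0,0]},{"linear":[-0.03,0.003,0.55],"angular":[0,0,0]},{"linear":[-0.03,0.003,0.59],"angular":[0,0,0]},{"linear":[-0.03,0.003,0.59],"angular":[0,0,0]}]'

```text
t: 57.38
ee_pos: [0.6248, -0.2891, 0.0533]
eef_rot: [[0.319, 0.948, -0.004], [0.948, -0.319, 0.002], [0.001, -0.004, -1.0]]
wrist_force: [-0.2, -0.3, 0.4]
finger_gap: 0.0389
grip_force: 0.0
```

Request:
drive_tool --deltas '[{"linear":[0,0,0.1],"angular":[0,0,0]},{"linear":[0,0,0.2],"angular":[0,0,0]},{"linear":[0,0,0.3],"angular":[0,0,0]},{"linear":[0,0,0.36],"angular":[0,0,0]},{"linear":[0,0,0.37],"angular":[0,0,0]}]'

```text
t: 57.8
ee_pos: [0.6245, -0.2912, 0.0083]
eef_rot: [[0.321, 0.947, -0.003], [0.947, -0.321, 0.002], [0.001, -0.004, -1.0]]
wrist_force: [0.0, 0.1, -1.1]
finger_gap: 0.0393
grip_force: 0.0
```

Request:
drive_tool --deltas '[{"linear":[0,0,0],"angular":[0,0,0]},{"linear":[0,0,0],"angular":[0,0,0]},{"linear":[0,0,0],"angular":[0,0,0]},{"linear":[0,0,0],"angular":[0,0,0]},{"linear":[0,0,0],"angular":[0,0,0]}]' --hand 0 --newtons 20

```text
t: 58.22
ee_pos: [0.6265, -0.2924, 0.0119]
eef_rot: [[0.321, 0.947, 0.001], [0.947, -0.321, -0.001], [-0.0, 0.001, -1.0]]
wrist_force: [0.3, 1.0, 2.0]
finger_gap: 0.0192
grip_force: 20.0
```

Request:
drive_tool --deltas '[{"linear":[0,0,-0.15],"angular":[0,0,0]},{"linear":[0,0,-0.4],"angular":[0,0,0]},{"linear":[0,0,-0.65],"angular":[0,0,0]},{"linear":[0,0,-0.85],"angular":[0,0,0]},{"linear":[0,0,-0.9],"angular":[0,0,0]}]'

```text
t: 58.63
ee_pos: [0.6286, -0.2935, 0.1255]
eef_rot: [[0.321, 0.947, 0.007], [0.947, -0.321, -0.004], [-0.002, 0.008, -1.0]]
wrist_force: [0.5, -0.8, 1.2]
finger_gap: 0.0192
grip_force: 20.0
```

```bash
python3 - <<'E'
from h import *
x,y=slot(-.068);plan([('a',x,y,.11,.073)])
E
```

```text
t 58.6 tcp [ 0.6286 -0.2935  0.1255] psi 1.244 gap 0.0192 tilt [ 0.0074 -0.0041]
a L [-0.07, -0.213, 0.043] A 0.249
a L [-0.146, -0.17, 0.043] A 0.249
a L [-0.199, -0.101, 0.043] A 0.249
```

Request:
drive_tool --deltas '[{"linear":[-0.07,-0.213,0.02],"angular":[0,0,0.249]},{"linear":[-0.07,-0.213,0.02],"angular":[0,0,0.249]},{"linear":[-0.07,-0.213,0.02],"angular":[0,0,0.249]},{"linear":[-0.07,-0.213,0.02],"angular":[0,0,0.249]},{"linear":[-0.07,-0.213,0.02],"angular":[0,0,0.249]}]'

```text
t: 59.05
ee_pos: [0.5988, -0.2916, 0.116]
eef_rot: [[0.656, 0.755, -0.0], [0.755, -0.656, 0.0], [-0.0, -0.001, -1.0]]
wrist_force: [0.4, -0.2, 0.8]
finger_gap: 0.0196
grip_force: 20.0
```

Request:
drive_tool --deltas '[{"linear":[-0.146,-0.17,0.02],"angular":[0,0,0.249]},{"linear":[-0.146,-0.17,0.02],"angular":[0,0,0.249]},{"linear":[-0.146,-0.17,0.02],"angular":[0,0,0.249]},{"linear":[-0.146,-0.17,0.02],"angular":[0,0,0.249]},{"linear":[-0.146,-0.17,0.02],"angular":[0,0,0.249]}]'

```text
t: 59.47
ee_pos: [0.5724, -0.2916, 0.1142]
eef_rot: [[0.893, 0.45, 0.0], [0.45, -0.893, -0.0], [0.0, 0.0, -1.0]]
wrist_force: [0.3, -0.2, 0.8]
finger_gap: 0.0199
grip_force: 20.0
```

Request:
drive_tool --deltas '[{"linear":[-0.1,-0.05,0.02],"angular":[0,0,0.07]},{"linear":[-0.199,-0.101,0.02],"angular":[0,0,0.14]},{"linear":[-0.199,-0.101,0.02],"angular":[0,0,0.2]},{"linear":[-0.199,-0.101,0.02],"angular":[0,0,0.249]},{"linear":[-0.199,-0.101,0.02],"angular":[0,0,0.249]}]'

```text
t: 59.88
ee_pos: [0.5457, -0.2915, 0.112]
eef_rot: [[0.997, 0.073, 0.0], [0.073, -0.997, -0.0], [0.0, 0.0, -1.0]]
wrist_force: [-0.8, -0.3, -0.1]
finger_gap: 0.0198
grip_force: 20.0
```

```bash
python3 - <<'E'
from h import *
x,y=slot(-.068);held("h21",.115);plan([('d',x,y,.054,.073)])
t=snapshot("top");cv2.imwrite("pics/t21.png",t);print(amber(t)[150:240,300:450].sum()/255)
E
```

```text
held along-x extent vs tcp [-0.0327  0.0303] 183
t 59.9 tcp [ 0.5457 -0.2914  0.112 ] psi 0.077 gap 0.0195 tilt [ 0.0004 -0.0002]
d L [0.019, 0.013, 0.484] A 0.002
1324.0
```

Request:
drive_tool --deltas '[{"linear":[0.022,0.005,0.14],"angular":[0,0,0]},{"linear":[0.022,0.005,0.28],"angular":[0,0,0]},{"linear":[0.022,0.005,0.39],"angular":[0,0,0]},{"linear":[0.022,0.005,0.45],"angular":[0,0,0]},{"linear":[0.022,0.005,0.47],"angular":[0,0,0]}]'

```text
t: 60.4
ee_pos: [0.547, -0.291, 0.0533]
eef_rot: [[0.997, 0.073, -0.003], [0.073, -0.997, 0.002], [-0.003, -0.002, -1.0]]
wrist_force: [-0.4, 0.4, -0.6]
finger_gap: 0.0199
grip_force: 20.0
```

Request:
drive_tool --deltas '[{"linear":[0,0,0.006],"angular":[0,0,0]},{"linear":[0,0,0.012],"angular":[0,0,0]},{"linear":[0,0,0.018],"angular":[0,0,0]},{"linear":[0,0,0.024],"angular":[0,0,0]},{"linear":[0,0,0.028],"angular":[0,0,0]}]'

```text
t: 60.82
ee_pos: [0.5484, -0.292, 0.0528]
eef_rot: [[0.997, 0.071, 0.001], [0.071, -0.997, -0.001], [0.001, 0.001, -1.0]]
wrist_force: [0.1, -0.2, -0.1]
finger_gap: 0.0199
grip_force: 20.0
```

Request:
drive_tool --deltas '[{"linear":[0,0,0],"angular":[0,0,0]},{"linear":[0,0,0],"angular":[0,0,0]},{"linear":[0,0,0],"angular":[0,0,0]},{"linear":[0,0,0],"angular":[0,0,0]},{"linear":[0,0,0],"angular":[0,0,0]}]'

```text
t: 61.23
ee_pos: [0.548, -0.2917, 0.0521]
eef_rot: [[0.997, 0.071, 0.0], [0.071, -0.997, -0.0], [0.0, 0.0, -1.0]]
wrist_force: [-0.1, -0.0, -0.5]
finger_gap: 0.0194
grip_force: 20.0
```

Lower slightly more to contact, then release and back away.

Request:
drive_tool --deltas '[{"linear":[0,0,0.004],"angular":[0,0,0]},{"linear":[0,0,0.008],"angular":[0,0,0]},{"linear":[0,0,0.01],"angular":[0,0,0]},{"linear":[0,0,0.01],"angular":[0,0,0]},{"linear":[0,0,0.01],"angular":[0,0,0]}]'

```text
t: 61.65
ee_pos: [0.5482, -0.2918, 0.0519]
eef_rot: [[0.997, 0.071, 0.0], [0.071, -0.997, -0.0], [0.0, 0.0, -1.0]]
wrist_force: [-3.0, 1.3, 7.8]
finger_gap: 0.02
grip_force: 20.0
```

Request:
drive_tool --deltas '[{"linear":[0,0,0],"angular":[0,0,0]},{"linear":[0,0,0],"angular":[0,0,0]},{"linear":[0,0,0],"angular":[0,0,0]},{"linear":[0,0,0],"angular":[0,0,0]},{"linear":[0,0,0],"angular":[0,0,0]}]' --hand 0.42

```text
t: 62.07
ee_pos: [0.548, -0.2917, 0.0507]
eef_rot: [[0.998, 0.071, -0.0], [0.071, -0.998, 0.0], [-0.0, -0.0, -1.0]]
wrist_force: [0.6, 0.3, -0.4]
finger_gap: 0.0386
grip_force: 0.0
```

Request:
drive_tool --deltas '[{"linear":[0,0,-0.1],"angular":[0,0,0]},{"linear":[0,0,-0.3],"angular":[0,0,0]},{"linear":[0,0,-0.5],"angular":[0,0,0]},{"linear":[0,0,-0.7],"angular":[0,0,0]},{"linear":[0,0,-0.85],"angular":[0,0,0]}]'

```text
t: 62.48
ee_pos: [0.5488, -0.2922, 0.1563]
eef_rot: [[0.997, 0.071, 0.002], [0.071, -0.998, -0.001], [0.002, 0.002, -1.0]]
wrist_force: [0.1, -0.2, 0.5]
finger_gap: 0.039
grip_force: 0.0
```

```bash
python3 - <<'E'
from h import *
plan([('b',.50,.11,.16,.073)],maxl=.11)
E
```

```text
t 62.5 tcp [ 0.5488 -0.2922  0.1563] psi 0.071 gap 0.039 tilt [ 0.0023 -0.0015]
b L [-0.042, -0.843, -0.008] A -0.0
b L [-0.042, -0.843, -0.008] A -0.0
b L [-0.042, -0.843, -0.007] A -0.0
b L [-0.042, -0.843, -0.008] A -0.0
```

Request:
drive_tool --deltas '[{"linear":[-0.05,-0.85,0],"angular":[0,0,0]},{"linear":[-0.05,-0.85,0],"angular":[0,0,0]},{"linear":[-0.05,-0.85,0],"angular":[0,0,0]},{"linear":[-0.05,-0.85,0],"angular":[0,0,0]},{"linear":[-0.05,-0.85,0],"angular":[0,0,0]}]'

```text
t: 62.9
ee_pos: [0.5352, -0.1897, 0.154]
eef_rot: [[0.997, 0.073, 0.001], [0.073, -0.997, -0.001], [0.001, 0.001, -1.0]]
wrist_force: [1.2, -0.5, -0.0]
finger_gap: 0.0394
grip_force: 0.0
```

Request:
drive_tool --deltas '[{"linear":[-0.05,-0.85,0],"angular":[0,0,0]},{"linear":[-0.05,-0.85,0],"angular":[0,0,0]},{"linear":[-0.05,-0.85,0],"angular":[0,0,0]},{"linear":[-0.05,-0.85,0],"angular":[0,0,0]},{"linear":[-0.05,-0.85,0],"angular":[0,0,0]}]'

```text
t: 63.32
ee_pos: [0.5221, -0.0895, 0.1535]
eef_rot: [[0.997, 0.072, 0.001], [0.072, -0.997, -0.001], [0.001, 0.001, -1.0]]
wrist_force: [0.0, -0.9, 0.4]
finger_gap: 0.0388
grip_force: 0.0
```

Request:
drive_tool --deltas '[{"linear":[-0.05,-0.85,0],"angular":[0,0,0]},{"linear":[-0.05,-0.85,0],"angular":[0,0,0]},{"linear":[-0.05,-0.85,0],"angular":[0,0,0]},{"linear":[-0.05,-0.85,0],"angular":[0,0,0]},{"linear":[-0.05,-0.85,0],"angular":[0,0,0]}]'

```text
t: 63.73
ee_pos: [0.5092, 0.0112, 0.1532]
eef_rot: [[0.997, 0.071, 0.001], [0.071, -0.997, -0.001], [0.001, 0.001, -1.0]]
wrist_force: [-0.6, -0.1, -0.2]
finger_gap: 0.0392
grip_force: 0.0
```

Request:
drive_tool --deltas '[{"linear":[-0.2,-0.85,0],"angular":[0,0,0]},{"linear":[-0.2,-0.85,0],"angular":[0,0,0]},{"linear":[-0.2,-0.85,0],"angular":[0,0,0]},{"linear":[-0.2,-0.85,0],"angular":[0,0,0]},{"linear":[-0.2,-0.85,0],"angular":[0,0,0]}]'

```text
t: 64.15
ee_pos: [0.4781, 0.1112, 0.1531]
eef_rot: [[0.997, 0.071, 0.001], [0.071, -0.997, -0.001], [0.001, 0.001, -1.0]]
wrist_force: [-0.1, -0.7, -0.3]
finger_gap: 0.0388
grip_force: 0.0
```

Request:
drive_tool --deltas '[{"linear":[-0.3,-0.85,0],"angular":[0,0,0]},{"linear":[-0.3,-0.85,0],"angular":[0,0,0]},{"linear":[-0.3,-0.85,0],"angular":[0,0,0]},{"linear":[-0.3,-0.85,0],"angular":[0,0,0]},{"linear":[-0.3,-0.85,0],"angular":[0,0,0]}]'

```text
t: 64.57
ee_pos: [0.4352, 0.2105, 0.153]
eef_rot: [[0.997, 0.071, 0.001], [0.071, -0.997, -0.001], [0.001, 0.001, -1.0]]
wrist_force: [-0.4, -0.2, -0.6]
finger_gap: 0.039
grip_force: 0.0
```

```bash
python3 - <<'E'
from h import *
t=snapshot("top");cv2.imwrite("pics/t22.png",t);s=snapshot("side");cv2.imwrite("pics/s22.png",s)
a=cv2.resize(t[160:230,290:460],(800,330),interpolation=cv2.INTER_CUBIC)
b=cv2.resize(t[200:270,130:235],(400,267),interpolation=cv2.INTER_CUBIC);c=cv2.resize(s[85:175,215:350],(400,267),interpolation=cv2.INTER_CUBIC)
cv2.imwrite("pics/c11.png",np.vstack([a,np.hstack([b,c])]))
m=cv2.inRange(cv2.cvtColor(t,cv2.COLOR_BGR2HSV),(12,60,90),(45,255,255)); ok=~(boxmask("top",*RC,RY,.0395,(.022,.35,.001))>0); c,sn=np.cos(RY),np.sin(RY)
for s_ in(-.135,-.068,0,.065,.13):
    g=slot(s_);wm=cv2.resize(boxmask("top",*g,RY,.05,(.08,.045,.03)),(512,384));M0=cv2.resize(m*(wm>0),None,fx=4,fy=4)>100
    def cost(p):
        b=(boxmask("top",p[0],p[1],p[2],.05)>0)&ok;A=M0&ok;return 1-(b&A).sum()/(b|A).sum()
    p0=np.array([*g,RY]);r=minimize(cost,p0,method="Nelder-Mead",options=dict(initial_simplex=p0+np.array([[0,0,0],[.006,0,0],[0,.006,0],[0,0,.1]]),maxiter=90))
    d=r.x[:2]-RC;print("on rail",(d@[c,sn]).round(4),(d@[-sn,c]).round(4),(r.x[2]-RY).round(3),round(1-r.fun,2))
E
```

```text
on rail -0.0038 -0.135 0.001 0.95
on rail 0.0005 -0.0668 -0.002 0.93
on rail -0.0012 -0.0011 0.065 0.94
on rail -0.0004 0.064 0.01 0.93
on rail -0.0003 0.1288 0.013 0.93
```

View pics/c11.png

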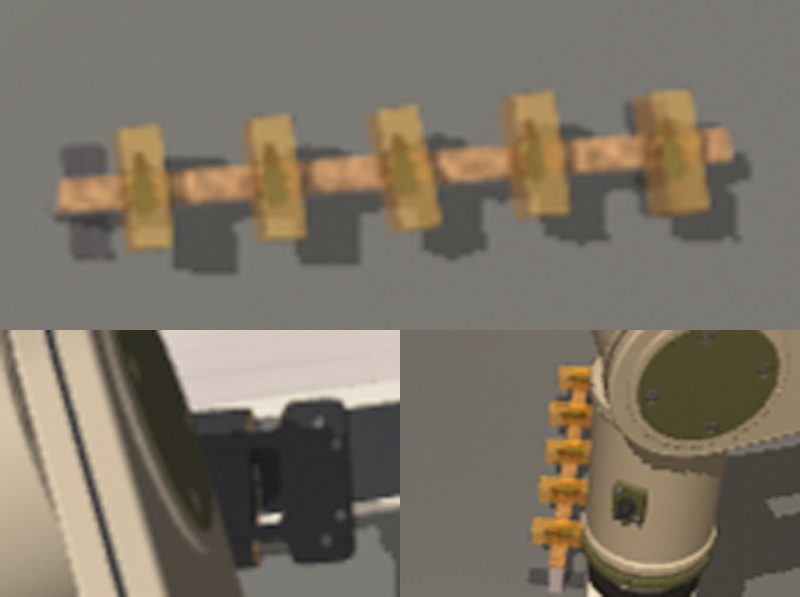

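All five casts lie level and crosswise at crop (145,187), (275,178), (405,168), (535,155) and (678,152). Each is within 4 mm of the centre line and 0.07 rad of crosswise, and they are about 65 mm apart. The dial was last seen on the red mark and has not been touched since.

```bash
python3 -c "
from rig import finish_job
print(finish_job())"
```

```text
the job is handed in; nothing more can be done
None
```

The job is handed in: the dial was turned to zero first (hidden behind the arm in the final pictures, last seen on the red mark), and all five casts lie level, crosswise and apart on the rail, including one that was knocked off and put back; no verdict came back.

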